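Turn a weld fixture round for the next bracket

ROBOT

A 6-joint arm with a two-finger parallel gripper is mounted at the origin on the work surface. World frame = base frame: x ahead of the robot, y to its left, z up, the work surface at z = 0. Lengths are in m, angles in degrees, forces in N, time in s.
With the tool pointing down it reaches from about 0.4 to 0.825 m from the base axis. Payload 7 kg.
Tool frame: the origin (TCP) lies midway between the tips of the shut fingers; the grasp point (between the pads) lies 19 mm behind it; z points along the fingers, y is the line along which they close (so a half turn about z gives the same grasp; the last joint's range is limited). The gripper opens to 88 mm and grips with 3 to 60 N. Pads are 19 mm wide; open, the fingers measure 130 mm over their backs; the gripper's body (78 mm by 193 mm) begins 47 mm behind the grasp point.
Start: joints at [88.356, 20.546, 0.682, 0, -70.136, -16.507], TCP at [0.21, 0.641, 0.227] pointing down, gripper open.
Joint ranges: [-176.03, 176.03], [-82.01, 121.73], [-58.28, 71.71], [-173.87, 95.51], [-174.79, -0.11], [-173.66, 173.66]. Speed limits (degrees/s): [136.94, 136.94, 172.46, 180, 180, 180].

INTERFACE

Orientations are given as [roll, pitch, yaw] about the fixed x, y, z axes, in that order (R = Rz(yaw) Ry(pitch) Rx(roll)).
In Python, from plant import get_state, optics, order gives the robot as it stands. The module is installed in compiled form; this text tells all that it offers.
- The arm moves only by the tool send_rows, never from a script. Its argument "moves" is a list of rows, each an object with "slide": the shift along the tool's x, y, z as a fraction of full scale, a list of three; "turn": the turn about the tool's z as a fraction of full scale; "gripper": the opening, from 0 (shut) to 1 (fully open). A call has exactly 5 rows; each row is the pose to reach, as a shift and turn from the pose commanded when the call began, along the tool's axes at that moment; what a row does not reach only later rows make up. Full scale, the value 1, is 150 mm for a shift and 90 degrees for a turn. A row lasts 1/12 s, in which the tool goes at most 41.7 mm and 7.16 degrees, less where a joint would pass 70% of its speed; a pose out of reach is approached as far as the arm can. A call with a number of a shift or a turn outside -1 to 1 is refused whole. A call with a gripper value outside its range is refused whole. The fingers move at their own pace and stop on an object; "newtons" is the grip in N (left out, the last holds). Time passes only in rows, so rows that repeat a pose let the fingers close, or fill a call up. It gives the time, the measured TCP pose, the force, the opening and the grip force at its end, in the units of the state.
- get_state(): the state, without advancing time (a new reading comes with each control period).
- optics.capture(name): name is "side" or "top"; returns a dict with "img" (384x512x3 uint8, red, green, blue), "intrinsics" (3x3 intrinsics, pixels), "dist" ([k1, k2, p1, p2, k3] as OpenCV has them; the pictures are not rectified), "origin" and "attitude" of the camera in the world. Camera axes: x right, y down, z forward; pixel columns grow to the right and rows downward; lengths in m; the calibration is good to about 2 mm. A picture is of the moment at which its call begins. There is no depth.
- order.close_job(): hands the job in; it is judged then, once.
Trained networks look in the newest picture that a camera, given by its name, has taken for a name from the list of things; names that differ only in an ending like _2 or _b are one class to them, and where a whole thing is asked for, a point or a joint stands for the part that bears it (a point fixed in the world has none). Each returns a list of dicts, best first, with "p" (0 to 1); they miss things now and then, are a little off and sometimes report something else, mostly with a low value. They report only what shows in the picture. A call takes as long as a camera call. They do not tell look-alikes from the thing itself.
- optics.look_for(camera, name): "location" ([x, y, z] in m, in world coordinates, good to about 4 mm: the middle of the surface that is visible of it).
The state is a dict: "time_s": time; "joints": joint angles; "qd": joint speeds; "joint_torque": joint torques, N m; "tcp_pos": TCP position; "eef_rot": TCP orientation; "contact_force": force on the tool from outside, world axes, zero at the start; "moment": the same for the moment, N m; "gripper_width": finger opening in m; "gripper_force": force on a finger pad.
Only numpy, scipy, OpenCV 4.12 (cv2) and the standard library are available. Lean on these libraries where they do the work, as an engineer would, in place of code of your own. Each camera call takes 0.05 s, during which the arm holds its last target. There are 200 camera calls.

TASK

Swing the toggle clamp of the weld fixture fully back and stand the finished bracket (dark, with copper weld seams) upright in the middle of the blue tray, then wipe every loose chip off the fixture plate over its open edge into the yellow chip tray with the orange scraper block; never touch the chips with the fingers. Stand the scraper back on the middle of its black mat, lay the new bare bracket flat and square in the white outline, its base against the blue fence and its rib away from the clamp, and swing the clamp arm over again so that it holds the bracket down. Leave the other things on the bench where they are.

Things in the scene. Friction and masses are not known exactly. Their poses are not given: they have to be found in the camera images.
- fixture: Fixed weld fixture. Origin: on the bench under its plate's middle. Dark plate 180 (x) by 200 (y) mm, top at 35 mm. Blue rails just outside its +x and -x edges stand 12 mm above the plate, the blue fence (y = 100 to 112) 15 mm. Its -y edge (y = -100) is open, the yellow chip tray below it. Clamp tower: y = 112 to 178, x within 40, up to 78 mm
- nest (a point): On the plate's top, the middle of the white outline where a bracket's base belongs: a base lying against the fence is centred here; axes as the fixture (+y to the fence and clamp)
- chip_tray (a point): Middle of the yellow chip tray's floor, 4 mm above the bench; axes as the fixture. Tray from the plate's open edge 95 mm on in -y, 188 mm wide inside; side walls up to 35 mm, far wall up to 45 mm
- clamp (a joint): Toggle clamp about fixture x: 0 = arm level, rubber pad on a bracket base; grows as it swings up and back to the stop at 1.9; falls to either side of about 0.85 by its weight; -0.12 with nothing under the pad. Red arm reaches 72 mm from the hinge, pad at 62 mm; handle rod 95 mm, 60 degrees above the arm, red barrel knob at its end
- clamp_knob (a point): Centre of the red barrel knob, 26 mm diameter, 28 mm wide along fixture x with flat ends, at the end of the clamp handle, 95 mm from the hinge. Clamp shut: 48 mm from the hinge towards fixture -y and 82 mm above it; fully back: about 90 mm beyond it in +y and 20 mm above it
- clamp_hinge (a point): Middle of the clamp's hinge axis (along fixture x), 65 mm above the bench, 145 mm from the fixture origin in its +y; axes as the fixture
- finished: Finished tee bracket, dark steel with copper seams, 0.45 kg, starts in the nest under the clamp. Base 60 (x) by 90 (y) by 8 mm; on it an upright rib 10 mm thick in x, top 48 mm above the underside, from y = -45 to +10 mm. The clamp pad bears on the base near y = +28 mm. Origin: middle of the base's underside, z up
- blank: New bare bracket, bright metal, same shape, size and axes as the finished one; starts on the plywood board; in the nest its +y points to the fence
- pallet: Plywood board 120 by 140 by 6 mm, fixed, on which the new bracket waits. Origin: middle of its underside
- out_tray: Blue open tray for the finished bracket, fixed, 140 by 140 by 25 mm, walls and floor 5 mm. Origin: middle of its underside
- scraper: Scraper block: orange foot 100 (x) by 34 (y) by 20 mm with a black grip rib on it, 60 (x) by 16 (y) mm, from 20 to 58 mm above the underside. Origin: middle of its underside, z up. Stands on the black mat at the start
- mat: Black rubber mat 140 by 90 by 3 mm, fixed: the scraper's place. Origin: middle of its underside
- chip0: Loose copper- or brass-coloured metal chip, 12 by 12 by 10 mm, 12 g, on the fixture plate at the start; origin at its centre. Some chips are absent (None)
- chip1: Loose copper- or brass-coloured metal chip, 12 by 12 by 10 mm, 12 g, on the fixture plate at the start; origin at its centre. Some chips are absent (None)
- chip2: Loose copper- or brass-coloured metal chip, 12 by 12 by 10 mm, 12 g, on the fixture plate at the start; origin at its centre. Some chips are absent (None)
- chip3: Loose copper- or brass-coloured metal chip, 12 by 12 by 10 mm, 12 g, on the fixture plate at the start; origin at its centre. Some chips are absent (None)
- chip4: Loose copper- or brass-coloured metal chip, 12 by 12 by 10 mm, 12 g, on the fixture plate at the start; origin at its centre. Some chips are absent (None)
- chip5: Loose copper- or brass-coloured metal chip, 12 by 12 by 10 mm, 12 g, on the fixture plate at the start; origin at its centre. Some chips are absent (None)
- spray: Red spray can 54 mm diameter, 150 mm tall; leave alone. Origin: middle of its underside
- square: Red magnetic square, legs 70 and 60 mm, 18 mm tall; leave alone. Origin: under the middle of its long leg
- marker: Yellow marker lying along its x, about 110 mm long, 12 mm tall; leave alone. Origin: underside
- tips: Grey jar 60 mm diameter, 70 mm tall; leave alone. Origin: middle of its underside
- stub: Steel bar stub 25 by 110 by 25 mm; leave alone. Origin: middle of its underside
- wrench: Small steel wrench lying along its y, 125 mm long, 9 mm tall; leave alone. Origin: underside, mid shank
Things that resemble listed ones, but are neither listed nor needed, are in the scene too. Of the things that look like the scraper, the smaller one is meant.

How it is judged:
By the outcome, as a careful person would: the job done as asked, in the order asked, and still so for the second after the job is handed in, with the robot touching nothing.
Of chip0, chip1, chip2, chip3, chip4, chip5 only 3 to 6 are there at a start; the rules pass over those that are not, and their reading is None.
At some moment in a run one of scraper, blank may be knocked a few centimetres aside while the robot is not near it.
Once in a run the grip may slacken for a moment while it holds something.
It also fails if it takes over 210 s, if anything falls off the work surface, if the arm or the gripper's body presses on something with over 40 N, if the wrist force passes 120 N, or if a joint passes its speed limit or range.

## Working session

There is one attempt and no reset: what is moved stays moved. The work goes in short steps, Python scripts to look and compute and a tool call to move; the robot and the scene stay as the last step left them, time stands still between calls to the robot, and variables do not carry over. Pictures are saved under pics/ and viewed, at most 14 in all, crops included, and the job is handed in when it is done.

Besides the shell and the picture viewer there is one more tool, called after "Request:" as name(argument=value, ...) on one line, values as JSON. send_rows: Moves the arm, as the interface text tells. Shift numbers are shares of 150 mm and turn numbers shares of 90 degrees, none past 1 either way. Its arguments: {"type":"object","properties":{"moves":{"type":"array"},"newtons":{"type":"number"}},"required":["moves"]}

```bash
mkdir -p pics; cat > h.py <<'E'
import numpy as np, cv2
from plant import get_state, optics, order
from scipy.spatial.transform import Rotation as R
def cap(cam, fn=None):
    c=optics.capture(cam)
    if fn: cv2.imwrite('pics/'+fn,c['img'][:,:,::-1])
    return c
def rot(a):
    a=np.array(a,float)
    return a if a.shape==(3,3) else R.from_euler('xyz',a,degrees=True).as_matrix()
def ray(c,uv):
    p=cv2.undistortPoints(np.array([[uv]],float),np.array(c['intrinsics'],float),np.array(c['dist'],float))[0,0]
    d=rot(c['attitude'])@np.array([p[0],p[1],1]); return np.array(c['origin'],float),d
def atz(c,uv,z):
    o,d=ray(c,uv); return o+d*(z-o[2])/d[2]
def proj(c,P):
    Rm=rot(c['attitude']); q=(np.atleast_2d(P)-np.array(c['origin']))@Rm
    return cv2.projectPoints(q.reshape(-1,1,3),np.zeros(3),np.zeros(3),np.array(c['intrinsics'],float),np.array(c['dist'],float))[0].reshape(-1,2)
def tri(c1,u1,c2,u2):
    (o1,d1),(o2,d2)=ray(c1,u1),ray(c2,u2)
    A=np.stack([d1,-d2],1); s=np.linalg.lstsq(A,o2-o1,rcond=None)[0]
    a,b=o1+s[0]*d1,o2+s[1]*d2; return (a+b)/2,np.linalg.norm(a-b)
E
python3 - <<'E'
from h import *
np.set_printoptions(precision=4,suppress=True)
print(get_state())
for n in ['top','side']:
    c=cap(n,n+'0.png'); print(n,c['origin'],c['attitude'],c['intrinsics'],c['dist'])
    for t in ['fixture','clamp','clamp_knob','finished','blank','pallet','out_tray','scraper','mat','chip0','spray','square','marker','tips','stub','wrench']:
        print(t,[(np.round(d['location'],3).tolist(),round(d['p'],2)) for d in optics.look_for(n,t)])
E
```

```text
{'time_s': 0.0, 'joints': array([ 88.3574,  20.591 ,   0.6336,  -0.0193, -70.1336, -16.506 ]), 'qd': array([ 0.0733, -0.0534,  0.0213, -0.0275, -0.1587, -0.0114]), 'joint_torque': array([  0.0007, -58.2723,  29.3049,   6.9969,   0.007 ,  -0.0002]), 'tcp_pos': array([0.2101, 0.641 , 0.2256]), 'eef_rot': array([179.9076,  -0.0084, -18.1552]), 'contact_force': array([-0.0292,  0.38  ,  0.1131]), 'moment': array([ 0.0212, -0.0236, -0.0477]), 'gripper_force': 0.0, 'gripper_width': 0.08789496931514153}
top [0.3214 0.0455 1.2761] [-172.2684   -1.0968  -89.6746] [[350.5339   0.     250.4479]
 [  0.     350.5339 194.3402]
 [  0.       0.       1.    ]] [0.0236 0.     0.     0.     0.    ]
fixture [([0.574, -0.048, 0.035], 0.89)]
clamp [([0.703, 0.356, 0.027], 0.74), ([0.563, 0.099, 0.073], 0.58)]
clamp_knob [([0.561, 0.1, 0.078], 0.75), ([0.579, -0.052, 0.037], 0.42)]
finished [([0.567, 0.036, 0.043], 0.78)]
blank [([0.394, -0.32, 0.014], 0.73)]
pallet [([0.578, -0.052, 0.034], 0.7), ([0.397, -0.307, 0.006], 0.56)]
out_tray [([0.569, -0.384, 0.0], 0.88), ([0.773, 0.099, 0.14], 0.68), ([0.579,
[... 755 characters left out ...]
 [([0.554, 0.085, 0.082], 0.59)]
clamp_knob [([0.557, 0.085, 0.079], 0.8), ([0.782, 0.08, 0.093], 0.66)]
finished [([0.569, 0.021, 0.043], 0.76), ([0.785, 0.078, 0.093], 0.4)]
blank [([0.389, -0.334, 0.014], 0.91)]
pallet [([0.394, -0.327, 0.006], 0.75), ([0.383, -0.091, 0.012], 0.62)]
out_tray [([0.575, -0.374, 0.004], 0.86)]
scraper [([0.42, 0.332, 0.023], 0.94), ([0.2, 0.322, 0.028], 0.59)]
mat [([0.403, 0.313, -0.001], 0.61)]
chip0 []
spray [([0.783, 0.08, 0.097], 0.8)]
square [([0.573, -0.088, 0.033], 0.7), ([0.377, 0.038, 0.016], 0.54)]
marker [([0.38, -0.091, 0.012], 0.46)]
tips [([0.755, -0.26, 0.049], 0.61)]
stub [([0.697, 0.335, 0.024], 0.74)]
wrench [([0.597, 0.469, 0.012], 0.58)]
```

```bash
python3 - <<'E'
import cv2
for n in ['top','side']:
    i=cv2.imread(f'pics/{n}0.png'); cv2.imwrite(f'pics/{n}0b.png',cv2.resize(i,(800,600),interpolation=cv2.INTER_CUBIC))
E
```

```text
(no output)
```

View pics/top0b.png

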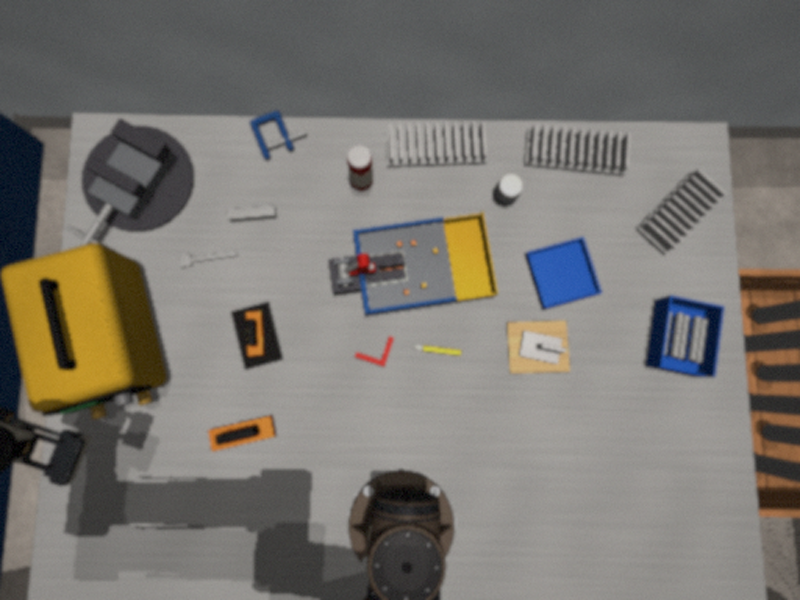

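View pics/side0b.png

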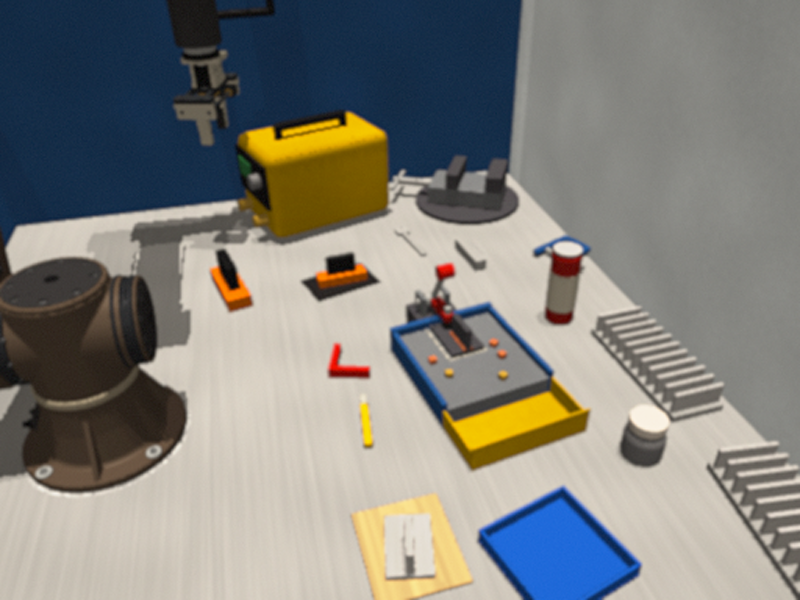

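The pictures show the fixture at top-view (425,265), with five chips on its plate. The smaller scraper is on the mat at (255,333), the blank at (540,347) and the blue tray at (563,272). Next I'll zoom in to get exact poses.

```bash
python3 - <<'E'
import cv2
def crop(src,dst,x,y,w,h,s):
    i=cv2.imread(src)[y:y+h,x:x+w]; i=cv2.resize(i,None,fx=s,fy=s,interpolation=cv2.INTER_CUBIC)
    for k in range(0,w,10):
        cv2.line(i,(k*s,0),(k*s,6),(255,255,255),1); cv2.putText(i,str(x+k),(k*s,16),0,.35,(0,255,0),1)
    for k in range(0,h,10):
        cv2.line(i,(0,k*s),(6,k*s),(255,255,255),1); cv2.putText(i,str(y+k),(8,k*s+4),0,.35,(0,255,0),1)
    cv2.imwrite(dst,i)
crop('pics/top0.png','pics/c1.png',203,130,125,78,6)
crop('pics/side0.png','pics/c2.png',240,165,145,145,4)
E
```

```text
(no output)
```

View pics/c1.png

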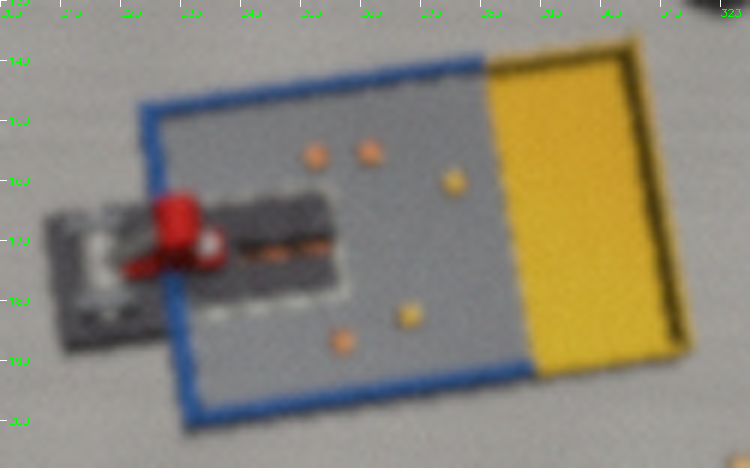

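View pics/c2.png

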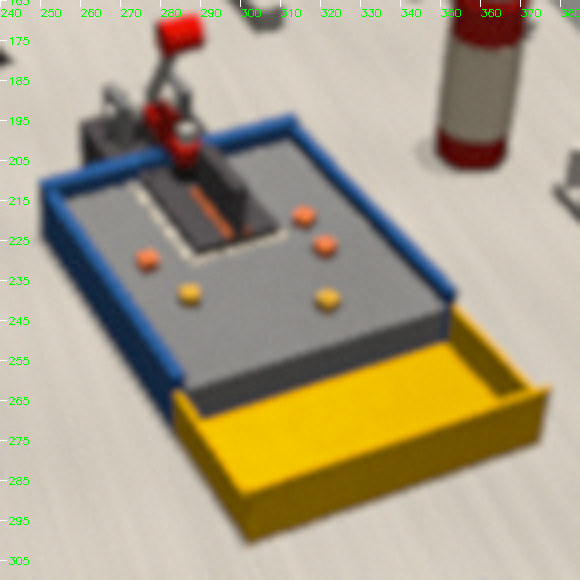

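```bash
cat > fit.py <<'E'
from h import *
from scipy.optimize import least_squares
np.set_printoptions(precision=4,suppress=True)
ct,cs=cap('top'),cap('side')
T=lambda p:(203+p[0]/6,130+p[1]/6); S=lambda p:(240+p[0]/4,165+p[1]/4)
obs=[(ct,T((140,102)),('w',112,50)),(ct,T((185,432)),('-w',112,50)),(ct,T((484,58)),('w',-100,47)),(ct,T((537,366)),('-w',-100,47)),(ct,T((488,78)),(90,-100,35)),
(cs,S((188,390)),(-90,-100,35)),(cs,S((452,308)),(90,-100,35)),(cs,S((42,185)),('-w',112,50)),(cs,S((293,116)),('w',112,50)),(cs,S((457,292)),('w',-100,47))]
def P(v,m):
    x={'w':v[3],'-w':-v[3]}.get(m[0],m[0]) if isinstance(m[0],str) else m[0]
    c,s=np.cos(v[2]),np.sin(v[2]); q=np.array([x,m[1],m[2]])/1000
    return np.array([v[0]+c*q[0]-s*q[1],v[1]+s*q[0]+c*q[1],q[2]])
def run(o):
    f=lambda v:np.concatenate([proj(c,P(v,m))[0]-u for c,u,m in o])
    r=least_squares(f,[.575,-.05,.11,100]); print(r.x[:2],np.degrees(r.x[2]),r.x[3]); print(r.fun.reshape(-1,2).round(1).tolist()); return r.x
for o in (obs,obs[:5],obs[5:]): v=run(o)
v=run(obs)
# chips
c,s=np.cos(v[2]),np.sin(v[2])
def infix(p): d=p[:2]-v[:2]; return np.array([c*d[0]+s*d[1],-s*d[0]+c*d[1]])*1000
for a,b in [((316,157),(304,215)),((370,153),(325,245)),((455,182),(327,300)),((410,316),(190,294)),((343,341),(148,260))]:
    q,e=tri(ct,T(a),cs,S(b)); print('chip',q,e,infix(q))
q,e=tri(ct,T((177,220)),cs,S((180,34))); print('knob',q,e,infix(q))
# rib: far (-y) top end
q,e=tri(ct,T((330,238)),cs,S((243,183))); print('ribend top',q,e,infix(q))
print('base corners', infix(atz(ct,T((320,193)),.043)),infix(atz(ct,T((336,292)),.043)))
E
python3 fit.py
```

```text
[ 0.5803 -0.0148] 9.15323989264118 96.91804230983745
[[-0.2, 0.2], [0.3, -1.8], [0.5, -0.7], [0.7, 0.3], [-0.2, -1.3], [-0.3, 0.7], [-1.1, 0.5], [-0.9, -1.1], [-0.6, -0.6], [0.5, 0.0]]
[ 0.5778 -0.0139] 9.09251885789094 97.61971994361112
[[-0.4, 0.6], [0.0, -1.0], [0.3, -0.2], [0.5, 1.2], [-0.4, -0.6]]
[ 0.5817 -0.0152] 9.184817188169058 95.74456903123439
[[0.3, 0.7], [-0.6, 0.5], [-0.0, -1.2], [-0.5, -0.5], [0.7, 0.1]]
[ 0.5803 -0.0148] 9.15323989264118 96.91804230983745
[[-0.2, 0.2], [0.3, -1.8], [0.5, -0.7], [0.7, 0.3], [-0.2, -1.3], [-0.3, 0.7], [-1.1, 0.5], [-0.9, -1.1], [-0.6, -0.6], [0.5, 0.0]]
chip [0.6285 0.0047 0.0436] 0.0013210500441839528 [50.6522 11.6379]
chip [ 0.6311 -0.0277  0.0428] 0.0006489514396015253 [ 48.1291 -20.8042]
chip [ 0.6134 -0.0787  0.0423] 0.00036331986044341364 [ 22.5267 -68.3663]
chip [ 0.5323 -0.0516  0.0427] 0.0013146090704545263 [-53.2076 -28.6949]
chip [ 0.5168 -0.0117  0.0422] 0.0009610688198340655 [-62.155   13.1483]
knob [0.566  0.0842 0.1471] 0.00010867749767835465 [  1.6648 100.0377]
ribend top [ 0.576  -0.0033  0.0843] 0.012362591419194468 [-2.3713 12.0408]
base corners [27.9889 12.8964] [-32.9425  12.8447]
```

```bash
cat >> h.py <<'E'
F=np.array([.5795,-.0125]); FY=9.15
def fx(x,y):  # fixture mm -> world
    c,s=np.cos(np.radians(FY)),np.sin(np.radians(FY)); return F+np.array([c*x-s*y,s*x+c*y])/1000
def pose():
    s=get_state(); return np.array(s['tcp_pos']),float(s['eef_rot'][2])
def plan(wps,start=None):
    """wps: (x,y,z,yaw); prints slides/turns per call."""
    p,yaw=start or pose(); p=np.array(p,float)
    print('from',p.round(4),round(yaw,2))
    for w in wps:
        for _ in range(12):
            c,s=np.cos(np.radians(yaw)),np.sin(np.radians(yaw))
            Rt=np.array([[c,s,0],[s,-c,0],[0,0,-1]])
            d=(np.array(w[:3])-p)@Rt; dy=(w[3]-yaw+180)%360-180
            k=min(1,.149/max(abs(d).max(),1e-9),.195/max(np.linalg.norm(d),1e-9)); t=np.clip(dy,-34,34)
            sl=np.round(d*k/.15,3); tu=round(-t/90,3)
            print('  ',sl.tolist(),tu)
            p=p+Rt@(sl*.15); yaw-=tu*90
            if k==1 and abs(t-dy)<.1: break
        print(' -> ',p.round(4),round(yaw,2))
E
python3 - <<'E'
from h import *
plan([(.565,.0837,.22,-80.85),(.565,.0837,.128,-80.85)])
E
```

```text
from [0.2103 0.6414 0.2266] -18.15
   [0.993, 0.816, 0.013] 0.378
   [0.993, 0.093, 0.01] 0.319
   [0.993, -0.429, 0.011] -0.0
   [0.957, -0.413, 0.01] -0.0
 ->  [0.5651 0.0837 0.22  ] -80.88
   [-0.0, 0.0, 0.613] -0.0
 ->  [0.5651 0.0837 0.128 ] -80.88
```

```bash
python3 - <<'E'
from h import *
c=cap('side');t=cap('top')
for u in [(285,235),(385,202),(250,200)]: print(atz(c,np.array(u)*.64,0))
print([tri(t,np.array(a)*.64,c,np.array(b)*.64) for a,b in [((108,245),(385,127)),((132,385),(270,147))]])
E
```

```text
[0.32896074 0.56849856 0.        ]
[0.59100323 0.67581143 0.        ]
[0.2613384  0.78292919 0.        ]
[(array([0.57415034, 0.57223154, 0.2297406 ]), np.float64(0.0023114990416546375)), (array([0.31332964, 0.5050396 , 0.23695434]), np.float64(0.0131863477590777))]
```

```bash
python3 - <<'E'
from h import *
plan([(.215,.50,.27,-18.15),(.565,.0837,.22,-80.85),(.565,.0837,.128,-80.85)])
E
```

```text
from [0.2103 0.6414 0.2266] -18.15
   [0.323, 0.886, -0.29] -0.0
 ->  [0.2149 0.5    0.2701] -18.15
   [0.993, 0.616, 0.108] 0.378
   [0.993, -0.039, 0.091] 0.319
   [0.993, -0.596, 0.107] -0.0
   [0.262, -0.157, 0.028] -0.0
 ->  [0.565  0.0838 0.22  ] -80.88
   [0.0, 0.0, 0.613] -0.0
 ->  [0.565  0.0838 0.128 ] -80.88
```

Request:
send_rows(moves=[{"slide":[0.323,0.886,-0.29],"turn":0,"gripper":0.6},{"slide":[0.323,0.886,-0.29],"turn":0,"gripper":0.6},{"slide":[0.323,0.886,-0.29],"turn":0,"gripper":0.6},{"slide":[0.323,0.886,-0.29],"turn":0,"gripper":0.6},{"slide":[0.323,0.886,-0.29],"turn":0,"gripper":0.6}], newtons=12)

```text
time_s: 2.32
tcp_pos: [0.2153, 0.497, 0.2732]
eef_rot: [-179.8, 0.1, -18.2]
contact_force: [0.6, -0.3, 1.2]
gripper_width: 0.0593
gripper_force: 0.0
```

Request:
send_rows(moves=[{"slide":[0.993,0.616,0.108],"turn":0.378,"gripper":0.6},{"slide":[0.993,0.616,0.108],"turn":0.378,"gripper":0.6},{"slide":[0.993,0.616,0.108],"turn":0.378,"gripper":0.6},{"slide":[0.993,0.616,0.108],"turn":0.378,"gripper":0.6},{"slide":[0.993,0.616,0.108],"turn":0.378,"gripper":0.6}])

```text
time_s: 2.73
tcp_pos: [0.3295, 0.362, 0.2535]
eef_rot: [180.0, -0.0, -52.7]
contact_force: [-1.1, -0.1, -0.3]
gripper_width: 0.0527
gripper_force: 0.0
```

Request:
send_rows(moves=[{"slide":[0.993,-0.039,0.091],"turn":0.319,"gripper":0.6},{"slide":[0.993,-0.039,0.091],"turn":0.319,"gripper":0.6},{"slide":[0.993,-0.039,0.091],"turn":0.319,"gripper":0.6},{"slide":[0.993,-0.039,0.091],"turn":0.319,"gripper":0.6},{"slide":[0.993,-0.039,0.091],"turn":0.319,"gripper":0.6}])

```text
time_s: 3.15
tcp_pos: [0.4254, 0.2487, 0.2395]
eef_rot: [180.0, -0.1, -81.5]
contact_force: [-0.8, -0.8, 0.1]
gripper_width: 0.0525
gripper_force: 0.0
```

Request:
send_rows(moves=[{"slide":[0.993,-0.596,0.107],"turn":0,"gripper":0.6},{"slide":[0.993,-0.596,0.107],"turn":0,"gripper":0.6},{"slide":[0.993,-0.596,0.107],"turn":0,"gripper":0.6},{"slide":[0.993,-0.596,0.107],"turn":0,"gripper":0.6},{"slide":[0.993,-0.596,0.107],"turn":0,"gripper":0.6}])

```text
time_s: 3.57
tcp_pos: [0.538, 0.1155, 0.2231]
eef_rot: [179.9, -0.1, -81.0]
contact_force: [-0.3, 1.0, 0.1]
gripper_width: 0.0526
gripper_force: 0.0
```

Request:
send_rows(moves=[{"slide":[0.262,-0.157,0.028],"turn":0,"gripper":0.6},{"slide":[0.262,-0.157,0.028],"turn":0,"gripper":0.6},{"slide":[0.262,-0.157,0.028],"turn":0,"gripper":0.6},{"slide":[0.262,-0.157,0.028],"turn":0,"gripper":0.6},{"slide":[0.262,-0.157,0.028],"turn":0,"gripper":0.6}])

```text
time_s: 3.98
tcp_pos: [0.5647, 0.0846, 0.22]
eef_rot: [180.0, 0.0, -80.8]
contact_force: [0.9, 0.4, -0.6]
gripper_width: 0.0527
gripper_force: 0.0
```

Request:
send_rows(moves=[{"slide":[0,0,0.15],"turn":0,"gripper":0.6},{"slide":[0,0,0.3],"turn":0,"gripper":0.6},{"slide":[0,0,0.45],"turn":0,"gripper":0.6},{"slide":[0,0,0.61],"turn":0,"gripper":0.6},{"slide":[0,0,0.61],"turn":0,"gripper":0.6}])

```text
time_s: 4.4
tcp_pos: [0.5618, 0.0842, 0.1245]
eef_rot: [179.6, -0.0, -80.8]
contact_force: [-2.1, -0.6, -1.6]
gripper_width: 0.0525
gripper_force: 0.0
```

Request:
send_rows(moves=[{"slide":[0,0,0],"turn":0,"gripper":0.2},{"slide":[0,0,0],"turn":0,"gripper":0.2},{"slide":[0,0,0],"turn":0,"gripper":0.2},{"slide":[0,0,0],"turn":0,"gripper":0.2},{"slide":[0,0,0],"turn":0,"gripper":0.2}], newtons=10)

```text
time_s: 4.82
tcp_pos: [0.565, 0.0841, 0.1299]
eef_rot: [-179.9, 0.0, -80.9]
contact_force: [-4.0, 0.8, 4.1]
gripper_width: 0.0279
gripper_force: 10.0
```

```bash
python3 - <<'E'
from h import *
a=cap('top','k1.png')['img'][125:205,190:310];b=cap('side','k2.png')['img'][125:235,235:345]
f=lambda i,h:cv2.resize(i,(int(i.shape[1]*h/i.shape[0]),h),interpolation=2)
cv2.imwrite('pics/k.png',np.hstack([f(a,300),f(b,300)])[:,:,::-1]); print(get_state()['gripper_width'],pose())
E
```

```text
0.02786675821267805 (array([0.56500614, 0.08403173, 0.12983776]), -80.88026869175881)
```

View pics/k.png

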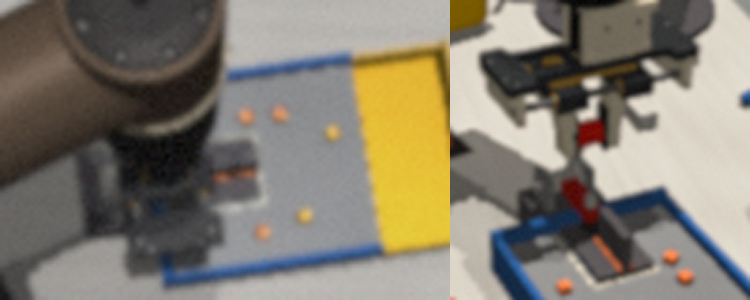

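Knob gripped: the opening of 27.9 mm matches its 28 mm width. Now I'll swing it back along the arc.

Request:
send_rows(moves=[{"slide":[-0.079,0,-0.039],"turn":0,"gripper":0.2},{"slide":[-0.163,0,-0.066],"turn":0,"gripper":0.2},{"slide":[-0.251,0,-0.081],"turn":0,"gripper":0.2},{"slide":[-0.339,0,-0.084],"turn":0,"gripper":0.2},{"slide":[-0.427,0,-0.075],"turn":0,"gripper":0.2}])

```text
time_s: 5.33
tcp_pos: [0.5546, 0.1484, 0.1407]
eef_rot: [-180.0, 0.0, -80.9]
contact_force: [-0.6, -2.2, 2.1]
gripper_width: 0.0281
gripper_force: 10.0
```

Request:
send_rows(moves=[{"slide":[-0.086,0,0.021],"turn":0,"gripper":0.2},{"slide":[-0.167,0,0.055],"turn":0,"gripper":0.2},{"slide":[-0.244,0,0.099],"turn":0,"gripper":0.2},{"slide":[-0.314,0,0.153],"turn":0,"gripper":0.2},{"slide":[-0.375,0,0.217],"turn":0,"gripper":0.2}])

```text
time_s: 5.75
tcp_pos: [0.5457, 0.2049, 0.1069]
eef_rot: [-179.9, 0.1, -80.8]
contact_force: [-2.6, 1.2, 4.3]
gripper_width: 0.028
gripper_force: 10.0
```

Request:
send_rows(moves=[{"slide":[-0.046,0,0.063],"turn":0,"gripper":0.2},{"slide":[-0.084,0,0.13],"turn":0,"gripper":0.2},{"slide":[-0.113,0,0.201],"turn":0,"gripper":0.2},{"slide":[-0.132,0,0.265],"turn":0,"gripper":0.2},{"slide":[-0.137,0,0.285],"turn":0,"gripper":0.2}])

```text
time_s: 6.17
tcp_pos: [0.5425, 0.2245, 0.0624]
eef_rot: [180.0, 0.0, -80.8]
contact_force: [-3.4, 4.7, 1.2]
gripper_width: 0.028
gripper_force: 10.0
```

Request:
send_rows(moves=[{"slide":[0,0,0],"turn":0,"gripper":0.6},{"slide":[0,0,0],"turn":0,"gripper":0.6},{"slide":[0,0,0],"turn":0,"gripper":0.6},{"slide":[0,0,0],"turn":0,"gripper":0.6},{"slide":[0,0,-0.1],"turn":0,"gripper":0.6}])

```text
time_s: 6.58
tcp_pos: [0.5412, 0.2215, 0.0771]
eef_rot: [179.8, -0.1, -80.9]
contact_force: [-1.0, -0.5, -0.0]
gripper_width: 0.0517
gripper_force: 0.0
```

Request:
send_rows(moves=[{"slide":[0,0,-0.2],"turn":0,"gripper":0.6},{"slide":[0,0,-0.4],"turn":0,"gripper":0.6},{"slide":[0,0,-0.6],"turn":0,"gripper":0.6},{"slide":[0,0,-0.8],"turn":0,"gripper":0.6},{"slide":[0,0,-0.8],"turn":0,"gripper":0.6}])

```text
time_s: 7.0
tcp_pos: [0.5457, 0.224, 0.2066]
eef_rot: [-179.4, 0.2, -80.8]
contact_force: [1.9, 0.6, 1.8]
gripper_width: 0.0524
gripper_force: 0.0
```

```bash
cat > show.py <<'E'
import sys; from h import *
# show.py out  cam,x,y,w,h ... : crops side by side, 380 px wide each
o=[]
for a in sys.argv[2:]:
    cam,*n=a.split(','); x,y,w,h=map(int,n); i=cap(cam,sys.argv[1]+cam+'.png')['img'][y:y+h,x:x+w]; s=int(min(390/w,590/h))
    i=cv2.resize(i,None,fx=s,fy=s,interpolation=2)[:,:,::-1].copy()
    for k in range(0,w,10): cv2.line(i,(k*s,0),(k*s,5),(0,255,0),1)
    for k in range(0,h,10): cv2.line(i,(0,k*s),(5,k*s),(0,255,0),1)
    o.append(i); print(a,s,i.shape)
H=max(i.shape[0] for i in o); o=[cv2.copyMakeBorder(i,0,H-i.shape[0],0,5,0) for i in o]
cv2.imwrite('pics/'+sys.argv[1]+'.png',np.hstack(o))
E
python3 show.py m1 top,220,130,78,78 side,245,165,95,95; python3 - <<'E'
from h import *
print(pose()); p=fx(0,49); plan([(*p,.2,-80.85),(*p,.05,-80.85)])
E
```

```text
top,220,130,78,78 5 (390, 390, 3)
side,245,165,95,95 4 (380, 380, 3)
(array([0.54329544, 0.22303917, 0.20117841]), -80.90654589705323)
from [0.5433 0.223  0.2012] -80.91
   [0.993, 0.008, 0.006] -0.001
   [0.269, 0.003, 0.002] 0.0
 ->  [0.5716 0.0359 0.2   ] -80.82
   [0.0, -0.0, 0.993] 0.0
   [0.0, -0.0, 0.007] 0.0
 ->  [0.5716 0.0359 0.05  ] -80.82
```

View pics/m1.png

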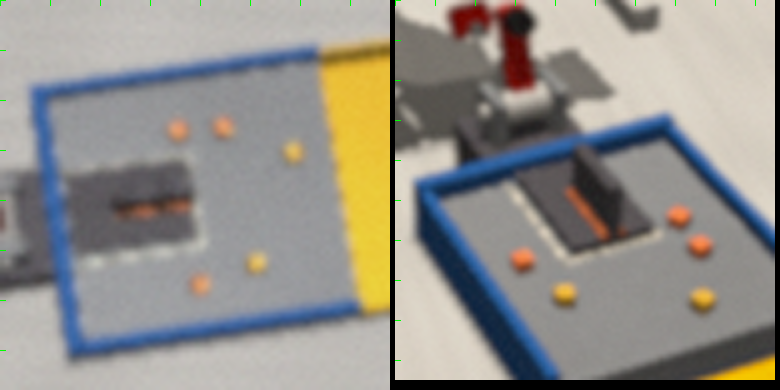

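Clamp is fully back, and the bracket lies in the outline with its rib free at crop pixels (113–192, 205). Measuring the rib.

```bash
python3 - <<'E'
from h import *
t=cap('top');s=cap('side')
T=lambda a,b:(220+a/5,130+b/5); S=lambda a,b:(245+(a-395)/4,165+b/4)
def inf(p):
    d=(p[:2]-F)*1000;c,q=np.cos(np.radians(FY)),np.sin(np.radians(FY));return np.round([c*d[0]+q*d[1],-q*d[0]+c*d[1],p[2]*1000],1)
for n,p in [('baseR+',atz(t,T(190,160),.043)),('baseR-',atz(t,T(198,240),.043)),('seamR',atz(t,T(191,207),.043)),('seamL',atz(t,T(113,214),.043)),
 ('sideRibTopNear',tri(t,T(190,197),s,S(613,187))[0]),('sideRibFar',tri(t,T(117,207),s,S(580,150))[0]),
 ('outR+',atz(t,T(196,162),.035)),('outR-',atz(t,T(201,245),.035)),('fence+',atz(t,T(49,100),.035)),('fence-',atz(t,T(80,340),.035)),('edge+',atz(t,T(320,68),.035)),('edge-',atz(t,T(357,305),.035))]: print(n,inf(p),p.round(4))
E
```

```text
baseR+ [28.1  4.5 43. ] [ 0.6066 -0.0036  0.043 ]
baseR- [-30.5   7.9  43. ] [ 0.5482 -0.0095  0.043 ]
seamR [-6.   9.1 43. ] [ 0.5721 -0.0044  0.043 ]
seamL [-2.7 65.2 43. ] [0.5665 0.0514 0.043 ]
sideRibTopNear [-2.6 10.1 81.6] [ 0.5753 -0.0029  0.0816]
sideRibFar [-0.7 61.1 77.1] [0.5691 0.0477 0.0771]
outR+ [27.8 -0.2 35. ] [ 0.607  -0.0083  0.035 ]
outR- [-33.    5.8  35. ] [ 0.546 -0.012  0.035]
fence+ [89.1 98.2 35. ] [0.6519 0.0986 0.035 ]
fence- [-88. 102.  35.] [0.4764 0.0742 0.035 ]
edge+ [  83.5 -100.7   35. ] [ 0.6779 -0.0987  0.035 ]
edge- [-92.9 -98.   35. ] [ 0.5033 -0.124   0.035 ]
```

```bash
cat > edge.py <<'E'
from h import *
from scipy.ndimage import map_coordinates, gaussian_filter1d
def sat(c): 
    i=c['img'].astype(float); return i[:,:,2]-i[:,:,0]   # B-R: blue positive, yellow negative
def edges(c,im,axis,lo,hi,others,z,sign):
    """profile along fixture axis from lo..hi(mm) at each other coord; strongest gradient of sign"""
    out=[]
    g=np.arange(lo,hi,.5)
    for o in others:
        xy=np.array([fx(*( (k,o) if axis==0 else (o,k))) for k in g])
        uv=proj(c,np.c_[xy,np.full(len(g),z)])
        p=gaussian_filter1d(map_coordinates(im,[uv[:,1],uv[:,0]],order=1),4); d=np.gradient(p)*sign
        out.append(g[np.argmax(d)])
    l=np.polyfit(others,out,1); r=out-np.polyval(l,others); k=abs(r)<2
    l=np.polyfit(np.array(others)[k],np.array(out)[k],1); return round(np.degrees(np.arctan(l[0])),2),round(np.polyval(l,0),1),round(np.std(r),1)
if __name__=='__main__':
    for n in ['top','side']:
        c=cap(n); im=sat(c); print(n)
        print('open edge y',edges(c,im,1,-115,-85,list(range(-80,81,8)),.035,-1) if n=='top' else '')
        xs=[x for x in range(-84,85,6) if abs(x)>44]
        print('fence outer y (50)',edges(c,im,1,104,122,xs,.05,-1),'inner',edges(c,im,1,88,105,xs,.05 if n=='top' else .035,1))
        ys=list(range(-90,90,8))
        print('rail+ inner',edges(c,im,0,80,95,ys,.047 if n=='side' else .035,1),'outer',edges(c,im,0,94,108,ys,.047,-1))
        print('rail- inner',edges(c,im,0,-98,-84,ys,.047,-1),'outer',edges(c,im,0,-108,-94,ys,.047,1))
E
python3 edge.py
```

```text
top
open edge y (np.float64(-0.36), np.float64(-112.8), np.float64(8.5))
fence outer y (50) (np.float64(-0.34), np.float64(112.5), np.float64(0.2)) inner (np.float64(-0.03), np.float64(101.0), np.float64(0.1))
rail+ inner (np.float64(0.0), np.float64(91.5), np.float64(0.1)) outer (np.float64(-0.02), np.float64(99.7), np.float64(0.3))
rail- inner (np.float64(0.07), np.float64(-88.5), np.float64(0.2)) outer (np.float64(0.02), np.float64(-98.5), np.float64(0.1))
side
open edge y 
fence outer y (50) (np.float64(-0.4), np.float64(112.2), np.float64(1.3)) inner (np.float64(0.03), np.float64(101.3), np.float64(0.3))
rail+ inner (np.float64(0.12), np.float64(87.2), np.float64(0.3)) outer (np.float64(0.02), np.float64(98.3), np.float64(0.2))
rail- inner (np.float64(0.07), np.float64(-89.2), np.float64(0.3)) outer (np.float64(-0.32), np.float64(-98.5), np.float64(0.4))
```

Request:
send_rows(moves=[{"slide":[0.993,0.008,0.006],"turn":0,"gripper":0.5},{"slide":[0.993,0.008,0.006],"turn":0,"gripper":0.5},{"slide":[0.993,0.008,0.006],"turn":0,"gripper":0.5},{"slide":[0.993,0.008,0.006],"turn":0,"gripper":0.5},{"slide":[0.993,0.008,0.006],"turn":0,"gripper":0.5}])

```text
time_s: 7.72
tcp_pos: [0.5646, 0.0715, 0.1973]
eef_rot: [179.9, -0.1, -81.1]
contact_force: [0.1, 0.1, 0.0]
gripper_width: 0.0439
gripper_force: 0.0
```

Request:
send_rows(moves=[{"slide":[0.265,0.003,0.002],"turn":0,"gripper":0.5},{"slide":[0.265,0.003,0.002],"turn":0,"gripper":0.5},{"slide":[0.265,0.003,0.002],"turn":0,"gripper":0.5},{"slide":[0.265,0.003,0.3],"turn":0,"gripper":0.5},{"slide":[0.265,0.003,0.4],"turn":0,"gripper":0.5}])

```text
time_s: 8.13
tcp_pos: [0.5697, 0.0367, 0.1355]
eef_rot: [179.9, 0.0, -80.9]
contact_force: [-1.5, -0.0, -1.7]
gripper_width: 0.044
gripper_force: 0.0
```

Request:
send_rows(moves=[{"slide":[0,0,0.15],"turn":0,"gripper":0.5},{"slide":[0,0,0.3],"turn":0,"gripper":0.5},{"slide":[0,0,0.45],"turn":0,"gripper":0.5},{"slide":[0,0,0.6],"turn":0,"gripper":0.5},{"slide":[0,0,0.6],"turn":0,"gripper":0.5}])

```text
time_s: 8.55
tcp_pos: [0.5693, 0.0367, 0.0449]
eef_rot: [179.7, -0.1, -80.8]
contact_force: [-1.1, 0.4, -0.4]
gripper_width: 0.0442
gripper_force: 0.0
```

Request:
send_rows(moves=[{"slide":[0,0,0],"turn":0,"gripper":0.0},{"slide":[0,0,0],"turn":0,"gripper":0.0},{"slide":[0,0,0],"turn":0,"gripper":0.0},{"slide":[0,0,0],"turn":0,"gripper":0.0},{"slide":[0,0,0],"turn":0,"gripper":0.0}], newtons=40)

```text
time_s: 8.97
tcp_pos: [0.5714, 0.0365, 0.0495]
eef_rot: [-179.9, 0.0, -80.9]
contact_force: [2.2, -0.8, 1.4]
gripper_width: 0.0161
gripper_force: 3.7
```

Request:
send_rows(moves=[{"slide":[0,0,0],"turn":0,"gripper":0.0},{"slide":[0,0,0],"turn":0,"gripper":0.0},{"slide":[0,0,0],"turn":0,"gripper":0.0},{"slide":[0,0,-0.05],"turn":0,"gripper":0.0},{"slide":[0,0,-0.1],"turn":0,"gripper":0.0}])

```text
time_s: 9.38
tcp_pos: [0.569, 0.0357, 0.0627]
eef_rot: [179.8, -0.0, -80.9]
contact_force: [-0.3, -0.4, -4.9]
gripper_width: 0.0099
gripper_force: 40.0
```

Request:
send_rows(moves=[{"slide":[0,0,-0.15],"turn":0,"gripper":0.0},{"slide":[0,0,-0.3],"turn":0,"gripper":0.0},{"slide":[0,0,-0.45],"turn":0,"gripper":0.0},{"slide":[0,0,-0.6],"turn":0,"gripper":0.0},{"slide":[0,0,-0.6],"turn":0,"gripper":0.0}])

```text
time_s: 9.8
tcp_pos: [0.5726, 0.0365, 0.1581]
eef_rot: [-179.7, 0.0, -80.9]
contact_force: [1.1, 0.3, -4.0]
gripper_width: 0.0099
gripper_force: 40.0
```

```bash
cat > rect.py <<'E'
from h import *
def ortho(c,z,x0,x1,y0,y1,k=1000):
    """ortho image 1mm/px: row = x0.., col = y0.."""
    xs=np.arange(x0,x1,1/k);ys=np.arange(y0,y1,1/k); X,Y=np.meshgrid(xs,ys,indexing='ij')
    uv=proj(c,np.c_[X.ravel(),Y.ravel(),np.full(X.size,z)]).astype(np.float32)
    return cv2.remap(c['img'],uv[:,0].reshape(X.shape),uv[:,1].reshape(X.shape),cv2.INTER_LINEAR)
def rect(mask,x0,y0):
    n,l,s,_=cv2.connectedComponentsWithStats(mask.astype(np.uint8)); j=1+np.argmax(s[1:,4])
    p=np.argwhere(l==j).astype(np.float32); (a,b),wh,an=cv2.minAreaRect(p)
    return (round(x0+a/1000,4),round(y0+b/1000,4)),np.round(wh,1).tolist(),round(an,1),s[j,4]
if __name__=='__main__':
    for n in ['top','side']:
        c=cap(n)
        o=ortho(c,.025,.44,.70,-.50,-.27).astype(float); m=(o[:,:,2]-o[:,:,0]>50)
        print(n,'tray',rect(m,.44,-.50))
        o=ortho(c,.006,.28,.48,-.42,-.20).astype(float); m=(o[:,:,0]-o[:,:,2]>45)
        m=cv2.morphologyEx(m.astype(np.uint8),cv2.MORPH_CLOSE,np.ones((9,9))); print(' pallet',rect(m,.28,-.42))
        o=ortho(c,.014,.28,.48,-.42,-.20).astype(float); q=(o[:,:,0]-o[:,:,2]<35)&(o.mean(2)>80); ins=np.zeros_like(q); ins[45:165,50:160]=1; print(' blank',rect(q&ins,.28,-.42))
        o=ortho(c,.003,.32,.52,.24,.42).astype(float); m=(o.max(2)<70)|(o[:,:,0]-o[:,:,2]>60); print(' mat',rect(m,.32,.24))
        o=ortho(c,.023,.32,.52,.24,.42).astype(float); m=(o[:,:,0]-o[:,:,2]>70); print(' scraper foot',rect(m,.32,.24))
        for k in ['out_tray','blank','scraper','mat']: print(k,[(np.round(d['location'],3).tolist(),round(d['p'],2)) for d in optics.look_for(n,k)][:2])
    print(get_state()['gripper_width'],pose())
E
python3 rect.py; python3 show.py m2 top,330,140,60,60 top,145,185,40,55
```

```text
top tray ((0.5692, -0.3776), [140.4, 143.5], 15.9, np.int32(19906))
 pallet ((0.3974, -0.3183), [121.3, 141.1], 2.2, np.int32(11211))
 blank ((0.3954, -0.3236), [95.0, 58.6], 78.0, np.int32(5207))
 mat ((0.422, 0.363), [213.8, 39.6], 16.5, np.int32(5164))
top,330,140,60,60 6 (360, 360, 3)
top,145,185,40,55 9 (495, 360, 3)Traceback (most recent call last):
  File "rect.py", line 20, in <module>
    o=ortho(c,.023,.32,.52,.24,.42).astype(float); m=(o[:,:,0]-o[:,:,2]>70); print(' scraper foot',rect(m,.32,.24))
                                                                                                   ~~~~^^^^^^^^^^^
  File "rect.py", line 8, in rect
    n,l,s,_=cv2.connectedComponentsWithStats(mask.astype(np.uint8)); j=1+np.argmax(s[1:,4])
                                                                         ~~~~~~~~~^^^^^^^^^
    return _wrapfunc(a, 'argmax', axis=axis, out=out, **kwds)
    return bound(*args, **kwds)
ValueError: attempt to get argmax of an empty sequence
```

View pics/m2.png

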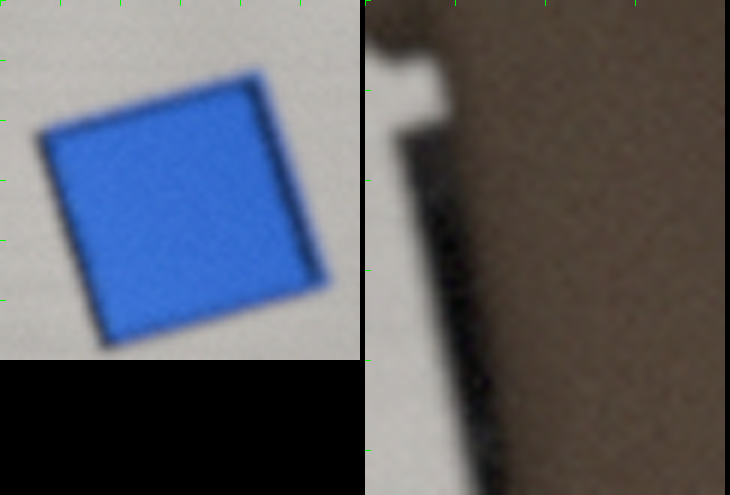

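```bash
sed -i 's/F=np.array(\[.5795,-.0125\])/F=np.array([.5795,-.0118])/' h.py; python3 - <<'E'
from h import *
plan([(.5708,-.3834,.14,-74.1),(.5708,-.3834,.035,-74.1)])
print(get_state()['gripper_width'])
E
```

```text
from [0.5697 0.036  0.1525] -80.92
   [0.993, 0.156, 0.03] -0.076
   [0.993, 0.281, 0.031] 0.0
   [0.731, 0.206, 0.022] 0.0
 ->  [ 0.5708 -0.3835  0.1401] -74.08
   [-0.0, -0.0, 0.7] 0.0
 ->  [ 0.5708 -0.3835  0.0351] -74.08
0.009598446069283641
```

Request:
send_rows(moves=[{"slide":[0.2,0.03,0.006],"turn":-0.015,"gripper":0},{"slide":[0.4,0.06,0.012],"turn":-0.03,"gripper":0},{"slide":[0.6,0.09,0.018],"turn":-0.045,"gripper":0},{"slide":[0.8,0.12,0.024],"turn":-0.06,"gripper":0},{"slide":[0.993,0.156,0.03],"turn":-0.076,"gripper":0}])

```text
time_s: 10.37
tcp_pos: [0.5699, -0.1158, 0.1467]
eef_rot: [179.8, 0.1, -74.0]
contact_force: [1.0, -0.5, -5.1]
gripper_width: 0.0096
gripper_force: 40.0
```

Request:
send_rows(moves=[{"slide":[0.2,0.056,0.006],"turn":0,"gripper":0},{"slide":[0.4,0.112,0.012],"turn":0,"gripper":0},{"slide":[0.6,0.168,0.018],"turn":0,"gripper":0},{"slide":[0.8,0.224,0.024],"turn":0,"gripper":0},{"slide":[0.993,0.281,0.031],"turn":0,"gripper":0}])

```text
time_s: 10.78
tcp_pos: [0.5702, -0.2705, 0.1418]
eef_rot: [179.8, 0.1, -74.1]
contact_force: [0.7, 0.3, -4.9]
gripper_width: 0.0098
gripper_force: 40.0
```

Request:
send_rows(moves=[{"slide":[0.2,0.056,0.006],"turn":0,"gripper":0},{"slide":[0.4,0.112,0.012],"turn":0,"gripper":0},{"slide":[0.6,0.168,0.018],"turn":0,"gripper":0},{"slide":[0.731,0.206,0.022],"turn":0,"gripper":0},{"slide":[0.731,0.206,0.022],"turn":0,"gripper":0}])

```text
time_s: 11.2
tcp_pos: [0.5702, -0.3866, 0.1375]
eef_rot: [179.7, 0.1, -74.2]
contact_force: [1.0, 1.4, -5.0]
gripper_width: 0.0096
gripper_force: 40.0
```

Request:
send_rows(moves=[{"slide":[0,0,0.15],"turn":0,"gripper":0},{"slide":[0,0,0.3],"turn":0,"gripper":0},{"slide":[0,0,0.45],"turn":0,"gripper":0},{"slide":[0,0,0.58],"turn":0,"gripper":0},{"slide":[0,0,0.64],"turn":0,"gripper":0}])

```text
time_s: 11.62
tcp_pos: [0.5691, -0.3816, 0.0396]
eef_rot: [179.7, 0.3, -74.1]
contact_force: [-0.6, -0.4, -5.1]
gripper_width: 0.0098
gripper_force: 40.0
```

```bash
python3 show.py m3 top,330,130,60,60 side,295,285,110,95; python3 -c "
from h import *
s=get_state();print(s['gripper_width'],s['contact_force'],pose())"
```

```text
top,330,130,60,60 6 (360, 360, 3)
side,295,285,110,95 3 (285, 330, 3)
0.009568357591824953 [-0.25526793 -0.49392137 -4.70886182] (array([ 0.56992582, -0.38208831,  0.04131989]), -74.06081821302872)
```

View pics/m3.png

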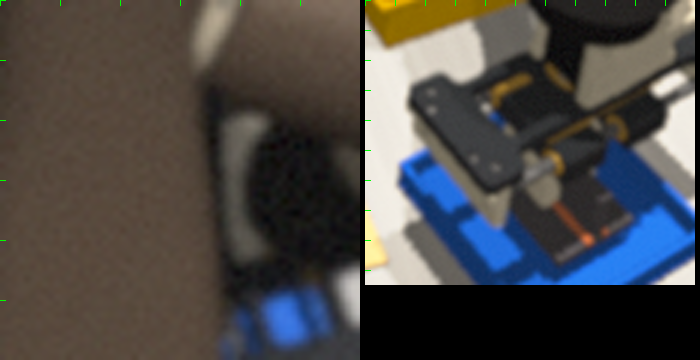

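Request:
send_rows(moves=[{"slide":[0,0,0.05],"turn":0,"gripper":0},{"slide":[0,0,0.09],"turn":0,"gripper":0},{"slide":[0,0,0.12],"turn":0,"gripper":0},{"slide":[0,0,0.135],"turn":0,"gripper":0},{"slide":[0,0,0.14],"turn":0,"gripper":0}])

```text
time_s: 12.13
tcp_pos: [0.5723, -0.3832, 0.024]
eef_rot: [180.0, 0.0, -74.0]
contact_force: [-0.1, -0.3, -4.6]
gripper_width: 0.0098
gripper_force: 40.0
```

Request:
send_rows(moves=[{"slide":[0,0,0],"turn":0,"gripper":0},{"slide":[0,0,0],"turn":0,"gripper":0},{"slide":[0,0,0.006],"turn":0,"gripper":0},{"slide":[0,0,0.006],"turn":0,"gripper":0},{"slide":[0,0,0.006],"turn":0,"gripper":0}])

```text
time_s: 12.55
tcp_pos: [0.5724, -0.3833, 0.0233]
eef_rot: [-180.0, -0.0, -74.0]
contact_force: [0.2, -0.2, -5.8]
gripper_width: 0.0093
gripper_force: 40.0
```

Request:
send_rows(moves=[{"slide":[0,0,0.007],"turn":0,"gripper":0},{"slide":[0,0,0.014],"turn":0,"gripper":0},{"slide":[0,0,0.018],"turn":0,"gripper":0},{"slide":[0,0,0.018],"turn":0,"gripper":0},{"slide":[0,0,0.018],"turn":0,"gripper":0}])

```text
time_s: 12.97
tcp_pos: [0.5722, -0.3832, 0.0203]
eef_rot: [180.0, 0.0, -74.0]
contact_force: [-0.8, 0.5, -5.8]
gripper_width: 0.01
gripper_force: 40.0
```

Request:
send_rows(moves=[{"slide":[0,0,0.005],"turn":0,"gripper":0},{"slide":[0,0,0.01],"turn":0,"gripper":0},{"slide":[0,0,0.012],"turn":0,"gripper":0},{"slide":[0,0,0.012],"turn":0,"gripper":0},{"slide":[0,0,0.012],"turn":0,"gripper":0}])

```text
time_s: 13.38
tcp_pos: [0.5724, -0.3833, 0.0196]
eef_rot: [-180.0, -0.0, -74.0]
contact_force: [-4.3, 3.2, 5.6]
gripper_width: 0.0101
gripper_force: 40.0
```

Request:
send_rows(moves=[{"slide":[0,0,0],"turn":0,"gripper":0.2},{"slide":[0,0,0],"turn":0,"gripper":0.4},{"slide":[0,0,0],"turn":0,"gripper":0.5},{"slide":[0,0,0],"turn":0,"gripper":0.5},{"slide":[0,0,0],"turn":0,"gripper":0.5}])

```text
time_s: 13.8
tcp_pos: [0.5725, -0.3833, 0.0186]
eef_rot: [-180.0, -0.0, -74.0]
contact_force: [-1.0, 0.0, 0.5]
gripper_width: 0.0377
gripper_force: 0.0
```

Request:
send_rows(moves=[{"slide":[0,0,-0.2],"turn":0,"gripper":0.5},{"slide":[0,0,-0.4],"turn":0,"gripper":0.5},{"slide":[0,0,-0.6],"turn":0,"gripper":0.5},{"slide":[0,0,-0.8],"turn":0,"gripper":0.5},{"slide":[0,0,-1],"turn":0,"gripper":0.5}])

```text
time_s: 14.22
tcp_pos: [0.5722, -0.3832, 0.1701]
eef_rot: [-180.0, -0.0, -74.0]
contact_force: [0.2, -0.0, -0.0]
gripper_width: 0.0438
gripper_force: 0.0
```

```bash
python3 - <<'E'
from h import *
plan([(.46,-.1,.20,-80)])
E
```

```text
from [ 0.5722 -0.3832  0.1701] -74.04
   [-0.993, 0.098, -0.098] 0.066
   [-0.993, 0.204, -0.1] 0.0
   [-0.019, 0.004, -0.001] 0.0
 ->  [ 0.46   -0.1     0.1999] -79.98
```

```bash
python3 rect.py; python3 show.py m4 side,295,280,120,100 top,145,185,40,55
```

```text
top tray ((0.5324, -0.4503), [31.3, 27.9], 14.0, np.int32(692))
side,295,280,120,100 3 (300, 360, 3)
top,145,185,40,55 9 (495, 360, 3)Traceback (most recent call last):
  File "rect.py", line 17, in <module>
    m=cv2.morphologyEx(m.astype(np.uint8),cv2.MORPH_CLOSE,np.ones((9,9))); print(' pallet',rect(m,.28,-.42))
                                                                                           ~~~~^^^^^^^^^^^^
  File "rect.py", line 8, in rect
    n,l,s,_=cv2.connectedComponentsWithStats(mask.astype(np.uint8)); j=1+np.argmax(s[1:,4])
                                                                         ~~~~~~~~~^^^^^^^^^
    return _wrapfunc(a, 'argmax', axis=axis, out=out, **kwds)
    return bound(*args, **kwds)
ValueError: attempt to get argmax of an empty sequence
```

View pics/m4.png

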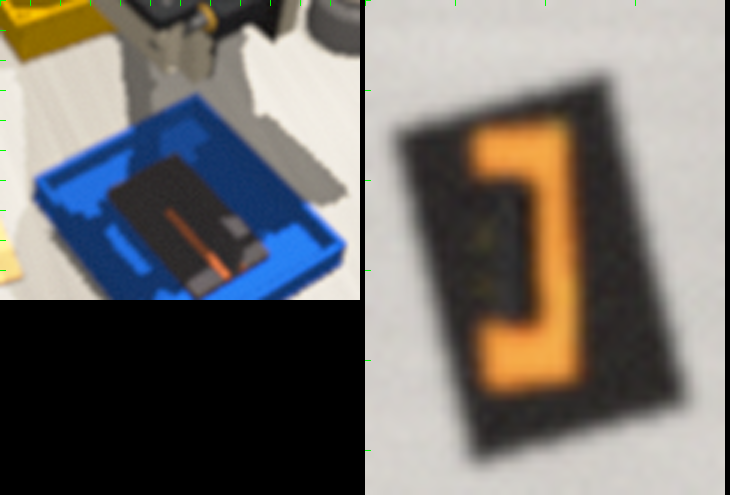

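```bash
cat > scr.py <<'E'
from rect import *
for n in ['top','side']:
    c=cap(n)
    o=ortho(c,.003,.32,.52,.24,.42).astype(float); m=(o.mean(2)<75)|(o[:,:,0]-o[:,:,2]>60); m=cv2.morphologyEx(m.astype(np.uint8),cv2.MORPH_OPEN,np.ones((5,5))); print(n,'mat',rect(m,.32,.24))
    o=ortho(c,.023,.32,.52,.24,.42).astype(float); m=(o[:,:,0]-o[:,:,2]>70); print(' foot',rect(m,.32,.24))
    print([(np.round(d['location'],3).tolist(),round(d['p'],2)) for d in optics.look_for(n,'scraper')][:2])
E
python3 scr.py
```

```text
top mat ((0.4193, 0.3344), [131.3, 81.7], 15.9, np.int32(10532))
 foot ((0.4224, 0.3352), [106.6, 41.4], 4.5, np.int32(2980))
[([0.776, 0.097, 0.137], 0.73), ([0.202, 0.346, 0.03], 0.55)]
side mat ((0.4145, 0.3557), [136.8, 127.0], 15.8, np.int32(13321))
 foot ((0.4211, 0.3207), [108.6, 69.3], 6.4, np.int32(6104))
[([0.419, 0.33, 0.026], 0.96), ([0.198, 0.317, 0.024], 0.64)]
```

```bash
cat > hull.py <<'E'
from h import *
from scipy.optimize import minimize
def hullmask(pts,shape,k=4):
    m=np.zeros((shape[0]*k,shape[1]*k),np.uint8); cv2.fillConvexPoly(m,cv2.convexHull(((pts+.5)*k).round().astype(np.int32)),1); return m
def fitbox(views,dims,z0,x0,k=4):
    """views: (cam, boolean mask); fit box dims standing at z0 -> x,y,yaw; cost 1-IoU of hulls"""
    obs=[]
    for c,m in views:
        n,l,s,_=cv2.connectedComponentsWithStats(m.astype(np.uint8)); j=1+np.argmax(s[1:,4])
        p=np.argwhere(l==j)[:,::-1].astype(float); a,b=p.min(0)-12,p.max(0)+12
        cor=np.concatenate([p+d for d in [(-.5,-.5),(.5,-.5),(-.5,.5),(.5,.5)]])-a
        obs.append((c,a,hullmask(cor,((b-a)[::-1]).astype(int),k),((b-a)[::-1]).astype(int)))
    B=np.array([[i,j,l] for i in(-.5,.5) for j in(-.5,.5) for l in(0,1)])*dims
    def cost(v,full=False):
        t=np.radians(v[2]);R2=np.array([[np.cos(t),-np.sin(t),0],[np.sin(t),np.cos(t),0],[0,0,1]])
        P=B@R2.T+[v[0]/1000,v[1]/1000,z0]; r=[]
        for c,a,o,sh in obs:
            m=hullmask(proj(c,P)-a,sh,k); r.append(1-(m&o).sum()/max((m|o).sum(),1))
        return r if full else sum(r)
    best=min((minimize(cost,np.array(x0)+[0,0,d],method='Nelder-Mead',options=dict(initial_simplex=np.array(x0)+[0,0,d]+np.array([[0,0,0],[8,0,0],[0,8,0],[0,0,8]]))) for d in (-8,0,8)),key=lambda r:r.fun)
    return best.x.round(1),np.round(cost(best.x,True),3)
def near(c,P,r):
    u=proj(c,P)[0]; yy,xx=np.mgrid[:384,:512]; return np.hypot(xx-u[0],yy-u[1])<r
E
cat > scr2.py <<'E'
from hull import *
def scraper(x=.423,y=.337):
    V=[]
    for n in ['top','side']:
        c=cap(n); i=c['img'].astype(float); V.append((c,(i[:,:,0]-i[:,:,2]>70)&near(c,[x,y,.02],40)))
    for v in ([V[0]],[V[1]],V): print(len(v),fitbox(v,[.1,.034,.02],.003,[x*1000,y*1000,4]))
scraper()
E
python3 scr2.py
```

```text
1 (array([424.4, 337.6,   4.3]), array([0.128]))
1 (array([420.7, 334.6,   6.5]), array([0.103]))
2 (array([421. , 336.8,   3.9]), array([0.122, 0.109]))
```

```bash
python3 - <<'E'
from h import *
plan([(.50,-.1,.2,-40),(.4215,.3362,.15,4.5),(.4215,.3362,.031,4.5)])
E
```

```text
from [ 0.5718 -0.383   0.1673] -74.05
   [-0.993, -0.03, -0.111] -0.378
   [-0.774, -0.556, -0.107] -0.0
 ->  [ 0.4999 -0.1     0.2   ] -40.03
   [-0.993, -0.827, 0.146] -0.378
   [-0.289, -0.993, 0.116] -0.117
   [-0.062, -0.625, 0.071] 0.0
 ->  [0.4215 0.3362 0.15  ] 4.52
   [0.0, -0.0, 0.793] 0.0
 ->  [0.4215 0.3362 0.0311] 4.52
```

Request:
send_rows(moves=[{"slide":[-0.993,-0.03,-0.111],"turn":-0.378,"gripper":0.6},{"slide":[-0.993,-0.03,-0.111],"turn":-0.378,"gripper":0.6},{"slide":[-0.993,-0.03,-0.111],"turn":-0.378,"gripper":0.6},{"slide":[-0.993,-0.03,-0.111],"turn":-0.378,"gripper":0.6},{"slide":[-0.993,-0.03,-0.111],"turn":-0.378,"gripper":0.6}])

```text
time_s: 15.08
tcp_pos: [0.5347, -0.2352, 0.1859]
eef_rot: [-180.0, 0.0, -39.5]
contact_force: [0.7, -1.1, -0.7]
gripper_width: 0.0523
gripper_force: 0.0
```

Request:
send_rows(moves=[{"slide":[-0.774,-0.556,-0.107],"turn":0,"gripper":0.6},{"slide":[-0.774,-0.556,-0.107],"turn":0,"gripper":0.6},{"slide":[-0.774,-0.556,-0.107],"turn":0,"gripper":0.6},{"slide":[-0.774,-0.556,-0.107],"turn":0,"gripper":0.6},{"slide":[-0.774,-0.556,-0.107],"turn":0,"gripper":0.6}])

```text
time_s: 15.5
tcp_pos: [0.4997, -0.0974, 0.2018]
eef_rot: [-179.9, -0.0, -39.8]
contact_force: [-0.8, 0.8, -0.1]
gripper_width: 0.0529
gripper_force: 0.0
```

Request:
send_rows(moves=[{"slide":[-0.993,-0.827,0.146],"turn":-0.378,"gripper":0.6},{"slide":[-0.993,-0.827,0.146],"turn":-0.378,"gripper":0.6},{"slide":[-0.993,-0.827,0.146],"turn":-0.378,"gripper":0.6},{"slide":[-0.993,-0.827,0.146],"turn":-0.378,"gripper":0.6},{"slide":[-0.993,-0.827,0.146],"turn":-0.378,"gripper":0.6}])

```text
time_s: 15.92
tcp_pos: [0.4654, 0.0926, 0.1788]
eef_rot: [180.0, 0.0, -5.6]
contact_force: [0.3, -1.2, -0.1]
gripper_width: 0.0524
gripper_force: 0.0
```

Request:
send_rows(moves=[{"slide":[-0.289,-0.993,0.116],"turn":-0.117,"gripper":0.6},{"slide":[-0.289,-0.993,0.116],"turn":-0.117,"gripper":0.6},{"slide":[-0.289,-0.993,0.116],"turn":-0.117,"gripper":0.6},{"slide":[-0.289,-0.993,0.116],"turn":-0.117,"gripper":0.6},{"slide":[-0.289,-0.993,0.116],"turn":-0.117,"gripper":0.6}])

```text
time_s: 16.33
tcp_pos: [0.4382, 0.2473, 0.1609]
eef_rot: [180.0, 0.0, 4.7]
contact_force: [0.7, -0.0, 0.4]
gripper_width: 0.0526
gripper_force: 0.0
```

Request:
send_rows(moves=[{"slide":[-0.062,-0.625,0.071],"turn":0,"gripper":0.6},{"slide":[-0.062,-0.625,0.071],"turn":0,"gripper":0.6},{"slide":[-0.062,-0.625,0.071],"turn":0,"gripper":0.6},{"slide":[-0.062,-0.625,0.071],"turn":0,"gripper":0.6},{"slide":[-0.062,-0.625,0.071],"turn":0,"gripper":0.6}])

```text
time_s: 16.75
tcp_pos: [0.4217, 0.3357, 0.1504]
eef_rot: [179.9, 0.1, 4.6]
contact_force: [0.1, -0.4, 0.0]
gripper_width: 0.0527
gripper_force: 0.0
```

```bash
cat > scrside.py <<'E'
from hull import *
x,y=.4215,.336
c=cap('side','sA.png'); i=c['img'].astype(float); print(fitbox([(c,(i[:,:,0]-i[:,:,2]>70)&near(c,[x,y,.02],40))],[.1,.034,.02],.003,[x*1000,y*1000,4]))
plan([(.4215,.3362,.031,4.5)])
E
python3 scrside.py
```

```text
(array([421. , 336. ,   4.9]), array([0.097]))
from [0.4219 0.3351 0.1507] 4.54
   [-0.002, -0.008, 0.798] 0.0
 ->  [0.4215 0.3363 0.031 ] 4.54
```

Scraper unmoved. Descending and gripping.

Request:
send_rows(moves=[{"slide":[0,-0.005,0.2],"turn":0,"gripper":0.6},{"slide":[0,-0.005,0.4],"turn":0,"gripper":0.6},{"slide":[0,-0.005,0.58],"turn":0,"gripper":0.6},{"slide":[0,-0.005,0.7],"turn":0,"gripper":0.6},{"slide":[0,-0.005,0.76],"turn":0,"gripper":0.6}])

```text
time_s: 17.22
tcp_pos: [0.4214, 0.3339, 0.0352]
eef_rot: [179.8, 0.1, 4.4]
contact_force: [-0.2, -0.9, -0.0]
gripper_width: 0.0526
gripper_force: 0.0
```

Request:
send_rows(moves=[{"slide":[0,0,0.035],"turn":0,"gripper":0.6},{"slide":[0,0,0.035],"turn":0,"gripper":0},{"slide":[0,0,0.035],"turn":0,"gripper":0},{"slide":[0,0,0.035],"turn":0,"gripper":0},{"slide":[0,0,0.035],"turn":0,"gripper":0}])

```text
time_s: 17.63
tcp_pos: [0.4224, 0.3373, 0.0334]
eef_rot: [-179.9, -0.1, 4.5]
contact_force: [-0.9, -0.5, 0.9]
gripper_width: 0.0313
gripper_force: 0.0
```

Request:
send_rows(moves=[{"slide":[0,0,0],"turn":0,"gripper":0},{"slide":[0,0,0],"turn":0,"gripper":0},{"slide":[0,0,0],"turn":0,"gripper":0},{"slide":[0,0,-0.06],"turn":0,"gripper":0},{"slide":[0,0,-0.12],"turn":0,"gripper":0}])

```text
time_s: 18.05
tcp_pos: [0.4214, 0.3361, 0.0503]
eef_rot: [179.9, 0.1, 4.5]
contact_force: [-0.5, 0.7, -1.7]
gripper_width: 0.016
gripper_force: 40.0
```

```bash
python3 - <<'E'
from h import *
c=cap('side','sB.png'); s=get_state(); print(s['gripper_width'],s['contact_force'])
p=fx(-40,48)
plan([(.4215,.3362,.17,4.5),(.50,.13,.18,9.15),(*p,.15,9.15),(*p,.075,9.15)])
E
```

```text
0.015422146988550411 [0.25835947 0.48191928 1.15029176]
from [0.4224 0.3373 0.0525] 4.56
   [-0.007, 0.007, -0.783] 0.001
 ->  [0.4214 0.3362 0.17  ] 4.47
   [0.292, 0.993, -0.047] -0.052
   [0.088, 0.427, -0.02] 0.0
 ->  [0.4999 0.1299 0.18  ] 9.15
   [0.107, 0.697, 0.2] 0.0
 ->  [0.5324 0.0293 0.15  ] 9.15
   [-0.0, 0.0, 0.5] 0.0
 ->  [0.5324 0.0293 0.075 ] 9.15
```

Request:
send_rows(moves=[{"slide":[0,0,-0.2],"turn":0,"gripper":0},{"slide":[0,0,-0.4],"turn":0,"gripper":0},{"slide":[0,0,-0.6],"turn":0,"gripper":0},{"slide":[0,0,-0.8],"turn":0,"gripper":0},{"slide":[-0.007,0.007,-0.9],"turn":0,"gripper":0}])

```text
time_s: 18.52
tcp_pos: [0.422, 0.3367, 0.1898]
eef_rot: [-179.8, -0.2, 4.6]
contact_force: [1.2, 0.7, -1.8]
gripper_width: 0.0159
gripper_force: 40.0
```

Request:
send_rows(moves=[{"slide":[0.06,0.2,-0.01],"turn":-0.01,"gripper":0},{"slide":[0.12,0.4,-0.02],"turn":-0.02,"gripper":0},{"slide":[0.18,0.6,-0.03],"turn":-0.03,"gripper":0},{"slide":[0.23,0.8,-0.04],"turn":-0.04,"gripper":0},{"slide":[0.292,0.993,-0.047],"turn":-0.052,"gripper":0}])

```text
time_s: 18.93
tcp_pos: [0.4762, 0.189, 0.1931]
eef_rot: [-180.0, -0.0, 9.3]
contact_force: [0.6, 0.3, -2.7]
gripper_width: 0.0158
gripper_force: 40.0
```

Request:
send_rows(moves=[{"slide":[0.02,0.1,-0.01],"turn":0,"gripper":0},{"slide":[0.04,0.2,-0.02],"turn":0,"gripper":0},{"slide":[0.06,0.3,-0.02],"turn":0,"gripper":0},{"slide":[0.088,0.427,-0.02],"turn":0,"gripper":0},{"slide":[0.088,0.427,-0.02],"turn":0,"gripper":0}])

```text
time_s: 19.35
tcp_pos: [0.4999, 0.1271, 0.1957]
eef_rot: [180.0, -0.0, 9.1]
contact_force: [-0.3, -0.4, -1.6]
gripper_width: 0.0162
gripper_force: 40.0
```

```bash
python3 - <<'E'
from h import *
s=get_state(); print(s['gripper_width'],s['contact_force'])
p=fx(-36,48)
plan([(*p,.15,9.15),(*p,.066,9.15)])
E
python3 show.py m5 top,230,130,78,78 side,225,165,130,120
```

```text
0.016201764920630416 [-0.2978481  -0.37607672 -1.58215647]
from [0.4999 0.1271 0.1957] 9.12
   [0.137, 0.679, 0.305] -0.0
 ->  [0.5364 0.0298 0.15  ] 9.12
   [-0.0, -0.0, 0.56] -0.0
 ->  [0.5364 0.0298 0.066 ] 9.12
top,230,130,78,78 5 (390, 390, 3)
side,225,165,130,120 3 (360, 390, 3)
```

View pics/m5.png

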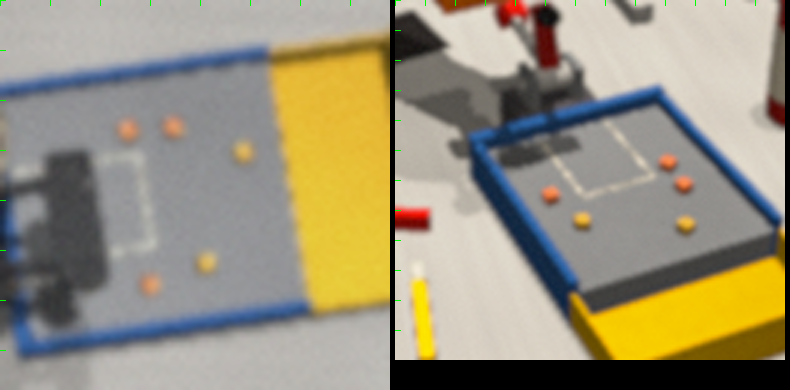

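Five chips on the plate, none hidden. Lowering the scraper behind the lower pair.

Request:
send_rows(moves=[{"slide":[0.03,0.15,0.06],"turn":0,"gripper":0},{"slide":[0.06,0.3,0.12],"turn":0,"gripper":0},{"slide":[0.09,0.45,0.18],"turn":0,"gripper":0},{"slide":[0.137,0.6,0.25],"turn":0,"gripper":0},{"slide":[0.137,0.679,0.305],"turn":0,"gripper":0}])

```text
time_s: 19.87
tcp_pos: [0.537, 0.0313, 0.149]
eef_rot: [180.0, -0.0, 9.2]
contact_force: [0.8, 0.2, -2.0]
gripper_width: 0.0159
gripper_force: 40.0
```

Request:
send_rows(moves=[{"slide":[0,0,0.1],"turn":0,"gripper":0},{"slide":[0,0,0.22],"turn":0,"gripper":0},{"slide":[0,0,0.34],"turn":0,"gripper":0},{"slide":[0,0,0.44],"turn":0,"gripper":0},{"slide":[0,0,0.49],"turn":0,"gripper":0}])

```text
time_s: 20.28
tcp_pos: [0.535, 0.0324, 0.0742]
eef_rot: [180.0, 0.1, 9.2]
contact_force: [-1.0, -0.5, -1.5]
gripper_width: 0.0154
gripper_force: 40.0
```

Request:
send_rows(moves=[{"slide":[0,0,0.02],"turn":0,"gripper":0},{"slide":[0,0,0.04],"turn":0,"gripper":0},{"slide":[0,0,0.05],"turn":0,"gripper":0},{"slide":[0,0,0.06],"turn":0,"gripper":0},{"slide":[0,0,0.06],"turn":0,"gripper":0}])

```text
time_s: 20.7
tcp_pos: [0.5365, 0.0324, 0.0674]
eef_rot: [-180.0, -0.1, 9.2]
contact_force: [-0.0, -0.2, -2.0]
gripper_width: 0.0158
gripper_force: 40.0
```

Request:
send_rows(moves=[{"slide":[0,0,0.005],"turn":0,"gripper":0},{"slide":[0,0,0.01],"turn":0,"gripper":0},{"slide":[0,0,0.014],"turn":0,"gripper":0},{"slide":[0,0,0.014],"turn":0,"gripper":0},{"slide":[0,0,0.014],"turn":0,"gripper":0}])

```text
time_s: 21.12
tcp_pos: [0.5362, 0.0321, 0.0649]
eef_rot: [180.0, -0.0, 9.2]
contact_force: [0.1, -0.2, -2.0]
gripper_width: 0.0156
gripper_force: 40.0
```

Request:
send_rows(moves=[{"slide":[0,0,0.004],"turn":0,"gripper":0},{"slide":[0,0,0.007],"turn":0,"gripper":0},{"slide":[0,0,0.01],"turn":0,"gripper":0},{"slide":[0,0,0.01],"turn":0,"gripper":0},{"slide":[0,0,0.01],"turn":0,"gripper":0}])

```text
time_s: 21.53
tcp_pos: [0.5363, 0.0322, 0.0645]
eef_rot: [180.0, -0.0, 9.2]
contact_force: [-4.7, 1.4, 9.9]
gripper_width: 0.0159
gripper_force: 40.0
```

Request:
send_rows(moves=[{"slide":[0,0.08,-0.003],"turn":0,"gripper":0},{"slide":[0,0.18,-0.003],"turn":0,"gripper":0},{"slide":[0,0.28,-0.003],"turn":0,"gripper":0},{"slide":[0,0.38,-0.003],"turn":0,"gripper":0},{"slide":[0,0.48,-0.003],"turn":0,"gripper":0}])

```text
time_s: 21.95
tcp_pos: [0.5488, -0.0391, 0.0646]
eef_rot: [-180.0, -0.1, 9.2]
contact_force: [-4.6, 6.6, 14.0]
gripper_width: 0.0154
gripper_force: 40.0
```

Request:
send_rows(moves=[{"slide":[0,0.1,0],"turn":0,"gripper":0},{"slide":[0,0.2,0],"turn":0,"gripper":0},{"slide":[0,0.32,0],"turn":0,"gripper":0},{"slide":[0,0.43,0],"turn":0,"gripper":0},{"slide":[0,0.495,0],"turn":0,"gripper":0}])

```text
time_s: 22.37
tcp_pos: [0.5606, -0.1133, 0.0645]
eef_rot: [-180.0, -0.1, 9.2]
contact_force: [-0.7, 4.2, 6.8]
gripper_width: 0.0159
gripper_force: 40.0
```

Request:
send_rows(moves=[{"slide":[0,0,0],"turn":0,"gripper":0},{"slide":[0,0,0],"turn":0,"gripper":0},{"slide":[0,0,-0.1],"turn":0,"gripper":0},{"slide":[0,0,-0.25],"turn":0,"gripper":0},{"slide":[0,0,-0.4],"turn":0,"gripper":0}])

```text
time_s: 22.78
tcp_pos: [0.558, -0.1118, 0.1231]
eef_rot: [-180.0, 0.2, 9.2]
contact_force: [0.4, 0.6, -1.9]
gripper_width: 0.016
gripper_force: 40.0
```

```bash
cat > chips.py <<'E'
from h import *
c=cap('side'); i=c['img']; hsv=cv2.cvtColor(i,cv2.COLOR_RGB2HSV)
def inf(p):
    d=(p[:2]-F)*1000;c,q=np.cos(np.radians(FY)),np.sin(np.radians(FY));return np.round([c*d[0]+q*d[1],-q*d[0]+c*d[1]])
poly=proj(c,[[*fx(x,y),.035] for x,y in [(-88,-98),(88,-98),(88,98),(-88,98)]]).astype(np.int32)
m=np.zeros(i.shape[:2],np.uint8); cv2.fillConvexPoly(m,poly,1)
s=((hsv[:,:,1]>110)&((hsv[:,:,0]<30))&(hsv[:,:,2]>90)&(m>0)).astype(np.uint8)
n,l,st,ce=cv2.connectedComponentsWithStats(s)
for k in range(1,n):
    if st[k,4]>4: print('blob',st[k,4],inf(atz(c,ce[k],.04)))
E
python3 chips.py; python3 - <<'E'
from h import *
s=get_state(); print(s['gripper_width'],s['contact_force'])
p=fx(36,48)
plan([(*fx(36,-60),.12,9.15),(*p,.11,9.15),(*p,.0655,9.15)])
E
```

```text
blob 11 [48. 59.]
blob 533 [ -7. -38.]
0.015971228844619715 [3.15845652 0.04658543 3.25571392]
from [ 0.5611 -0.1119  0.1284] 9.28
   [0.468, -0.238, 0.056] 0.001
 ->  [ 0.6246 -0.0654  0.12  ] 9.19
   [0.0, -0.72, 0.067] 0.0
 ->  [0.6074 0.0412 0.11  ] 9.19
   [0.0, -0.0, 0.296] 0.0
 ->  [0.6074 0.0412 0.0656] 9.19
```

Request:
send_rows(moves=[{"slide":[0.1,-0.05,0.01],"turn":0,"gripper":0},{"slide":[0.2,-0.1,0.02],"turn":0,"gripper":0},{"slide":[0.3,-0.15,0.03],"turn":0,"gripper":0},{"slide":[0.4,-0.2,0.04],"turn":0,"gripper":0},{"slide":[0.468,-0.238,0.056],"turn":0.001,"gripper":0}])

```text
time_s: 23.25
tcp_pos: [0.6243, -0.0641, 0.1139]
eef_rot: [-180.0, 0.1, 9.2]
contact_force: [-0.2, 0.7, -1.9]
gripper_width: 0.0161
gripper_force: 40.0
```

Request:
send_rows(moves=[{"slide":[0,-0.18,0.01],"turn":0,"gripper":0},{"slide":[0,-0.36,0.02],"turn":0,"gripper":0},{"slide":[0,-0.54,0.03],"turn":0,"gripper":0},{"slide":[0,-0.72,0.05],"turn":0,"gripper":0},{"slide":[0,-0.72,0.067],"turn":0,"gripper":0}])

```text
time_s: 23.67
tcp_pos: [0.6055, 0.0452, 0.104]
eef_rot: [-180.0, 0.1, 9.3]
contact_force: [-0.1, -1.0, -1.9]
gripper_width: 0.016
gripper_force: 40.0
```

Request:
send_rows(moves=[{"slide":[0,0,0.06],"turn":0,"gripper":0},{"slide":[0,0,0.12],"turn":0,"gripper":0},{"slide":[0,0,0.18],"turn":0,"gripper":0},{"slide":[0,0,0.24],"turn":0,"gripper":0},{"slide":[0,0,0.27],"turn":0,"gripper":0}])

```text
time_s: 24.08
tcp_pos: [0.6052, 0.04, 0.0643]
eef_rot: [180.0, 0.2, 9.1]
contact_force: [-21.3, 6.7, 45.5]
gripper_width: 0.016
gripper_force: 40.0
```

Request:
send_rows(moves=[{"slide":[0,0,0.01],"turn":0,"gripper":0},{"slide":[0,0,0.02],"turn":0,"gripper":0},{"slide":[0,0,0.02],"turn":0,"gripper":0},{"slide":[0,0,0.02],"turn":0,"gripper":0},{"slide":[0,0,0.02],"turn":0,"gripper":0}])

```text
time_s: 24.5
tcp_pos: [0.6052, 0.04, 0.0644]
eef_rot: [180.0, 0.0, 9.1]
contact_force: [-13.7, 2.6, 26.2]
gripper_width: 0.0155
gripper_force: 40.0
```

Request:
send_rows(moves=[{"slide":[0,0,-0.012],"turn":0,"gripper":0},{"slide":[0,0.08,-0.012],"turn":0,"gripper":0},{"slide":[0,0.18,-0.012],"turn":0,"gripper":0},{"slide":[0,0.28,-0.012],"turn":0,"gripper":0},{"slide":[0,0.38,-0.012],"turn":0,"gripper":0}])

```text
time_s: 24.92
tcp_pos: [0.6167, -0.0158, 0.0644]
eef_rot: [-180.0, -0.2, 9.1]
contact_force: [0.3, 4.7, 7.0]
gripper_width: 0.0159
gripper_force: 40.0
```

Request:
send_rows(moves=[{"slide":[0,0.12,0],"turn":0,"gripper":0},{"slide":[0,0.24,0],"turn":0,"gripper":0},{"slide":[0,0.36,0],"turn":0,"gripper":0},{"slide":[0,0.48,0],"turn":0,"gripper":0},{"slide":[0,0.57,0],"turn":0,"gripper":0}])

```text
time_s: 25.33
tcp_pos: [0.63, -0.1013, 0.0644]
eef_rot: [-180.0, -0.1, 9.1]
contact_force: [-1.0, 5.6, 7.3]
gripper_width: 0.0157
gripper_force: 40.0
```

Request:
send_rows(moves=[{"slide":[0,0,0],"turn":0,"gripper":0},{"slide":[0,0,0],"turn":0,"gripper":0},{"slide":[0,0,-0.1],"turn":0,"gripper":0},{"slide":[0,0,-0.25],"turn":0,"gripper":0},{"slide":[0,0,-0.45],"turn":0,"gripper":0}])

```text
time_s: 25.75
tcp_pos: [0.6268, -0.1011, 0.1287]
eef_rot: [-180.0, 0.3, 9.0]
contact_force: [0.6, 0.3, -2.3]
gripper_width: 0.0159
gripper_force: 40.0
```

```bash
python3 chips.py; python3 - <<'E'
from h import *
s=get_state(); print(s['gripper_width'],s['contact_force'])
plan([(.55,-.12,.2,9.15),(.5,.12,.2,9.15),(.419,.334,.17,15.9)])
E
python3 show.py m6 top,210,130,78,78 side,235,165,150,140
```

```text
blob 317 [ 50. -27.]
0.016078952571832044 [ 4.03532384 -1.46872128  5.70330467]
from [ 0.631  -0.1013  0.137 ] 9.12
   [-0.553, 0.037, -0.42] -0.0
 ->  [ 0.55 -0.12  0.2 ] 9.12
   [-0.046, -0.993, 0.0] -0.0
   [-0.029, -0.639, 0.0] -0.0
 ->  [0.5001 0.12   0.2   ] 9.12
   [-0.204, -0.993, 0.133] -0.075
   [-0.044, -0.51, 0.067] -0.0
 ->  [0.419 0.334 0.17 ] 15.87
top,210,130,78,78 5 (390, 390, 3)
side,235,165,150,140 2 (280, 300, 3)
```

View pics/m6.png

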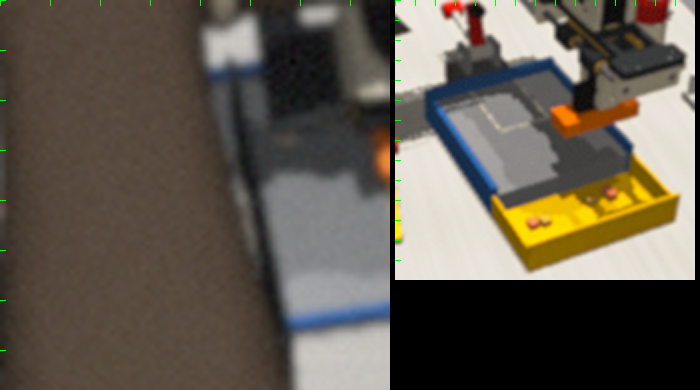

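```bash
python3 - <<'E'
from hull import *
V=[]
for n in ['top','side']:
    c=cap(n,'mat'+n+'.png'); i=c['img'].astype(float); u=proj(c,[.419,.334,.003])[0].astype(int); print(n,i[u[1],u[0]],i[u[1]-3:u[1]+4,u[0]-3:u[0]+4].mean((0,1)))
    m=(i.mean(2)<75)&near(c,[.419,.334,.003],38); V.append((c,m))
for v in ([V[0]],[V[1]],V): print(fitbox(v,[.14,.09,.003],0,[419,334,15]))
E
```

```text
top [38. 34. 33.] [40.87755102 38.16326531 37.12244898]
side [49. 44. 42.] [51.63265306 46.14285714 43.83673469]
(array([418.1, 335.4,  17. ]), array([0.08]))
(array([419.2, 337.1,  16.8]), array([0.141]))
(array([420. , 335.7,  15.8]), array([0.081, 0.145]))
```

Request:
send_rows(moves=[{"slide":[-0.12,0.01,-0.1],"turn":0,"gripper":0},{"slide":[-0.24,0.02,-0.2],"turn":0,"gripper":0},{"slide":[-0.36,0.03,-0.3],"turn":0,"gripper":0},{"slide":[-0.48,0.037,-0.4],"turn":0,"gripper":0},{"slide":[-0.553,0.037,-0.42],"turn":0,"gripper":0}])

```text
time_s: 26.42
tcp_pos: [0.5466, -0.1192, 0.195]
eef_rot: [180.0, -0.0, 9.1]
contact_force: [-0.0, 0.3, -1.7]
gripper_width: 0.0158
gripper_force: 40.0
```

Request:
send_rows(moves=[{"slide":[-0.01,-0.2,0],"turn":0,"gripper":0},{"slide":[-0.02,-0.4,0],"turn":0,"gripper":0},{"slide":[-0.03,-0.6,0],"turn":0,"gripper":0},{"slide":[-0.04,-0.8,0],"turn":0,"gripper":0},{"slide":[-0.046,-0.993,0],"turn":0,"gripper":0}])

```text
time_s: 26.83
tcp_pos: [0.5161, 0.0285, 0.1925]
eef_rot: [180.0, 0.1, 9.1]
contact_force: [0.2, 0.1, -1.9]
gripper_width: 0.0156
gripper_force: 40.0
```

Request:
send_rows(moves=[{"slide":[-0.01,-0.2,0],"turn":0,"gripper":0},{"slide":[-0.02,-0.4,0],"turn":0,"gripper":0},{"slide":[-0.03,-0.6,0],"turn":0,"gripper":0},{"slide":[-0.029,-0.639,0],"turn":0,"gripper":0},{"slide":[-0.029,-0.639,0],"turn":0,"gripper":0}])

```text
time_s: 27.25
tcp_pos: [0.497, 0.123, 0.1927]
eef_rot: [180.0, 0.1, 9.3]
contact_force: [-0.7, -0.0, -1.5]
gripper_width: 0.0157
gripper_force: 40.0
```

Request:
send_rows(moves=[{"slide":[-0.04,-0.2,0.03],"turn":-0.015,"gripper":0},{"slide":[-0.08,-0.4,0.05],"turn":-0.03,"gripper":0},{"slide":[-0.12,-0.6,0.08],"turn":-0.045,"gripper":0},{"slide":[-0.16,-0.8,0.1],"turn":-0.06,"gripper":0},{"slide":[-0.204,-0.993,0.133],"turn":-0.076,"gripper":0}])

```text
time_s: 27.67
tcp_pos: [0.4436, 0.2639, 0.1733]
eef_rot: [180.0, 0.0, 16.0]
contact_force: [0.6, 0.5, -1.4]
gripper_width: 0.0154
gripper_force: 40.0
```

Request:
send_rows(moves=[{"slide":[-0.01,-0.15,0.02],"turn":0,"gripper":0},{"slide":[-0.02,-0.3,0.04],"turn":0,"gripper":0},{"slide":[-0.03,-0.45,0.06],"turn":0,"gripper":0},{"slide":[-0.044,-0.51,0.067],"turn":0,"gripper":0},{"slide":[-0.044,-0.51,0.067],"turn":0,"gripper":0}])

```text
time_s: 28.08
tcp_pos: [0.416, 0.3358, 0.1627]
eef_rot: [179.9, 0.1, 16.0]
contact_force: [-0.2, -0.7, -1.6]
gripper_width: 0.0157
gripper_force: 40.0
```

```bash
python3 - <<'E'
from h import *
s=get_state(); print(s['gripper_width'],s['contact_force'],s['time_s'])
plan([(.419,.335,.038,16),(.419,.335,.033,16)])
E
python3 chips.py
```

```text
0.01570504289300495 [-0.22459733 -0.72669977 -1.59129208] 28.0833
from [0.416  0.3358 0.1627] 16.01
   [0.018, 0.01, 0.832] 0.0
 ->  [0.419  0.3351 0.0379] 16.01
   [-0.0, 0.0, 0.033] 0.0
 ->  [0.419  0.3351 0.033 ] 16.01
```

Request:
send_rows(moves=[{"slide":[0.018,0.01,0.2],"turn":0,"gripper":0},{"slide":[0.018,0.01,0.4],"turn":0,"gripper":0},{"slide":[0.018,0.01,0.6],"turn":0,"gripper":0},{"slide":[0.018,0.01,0.74],"turn":0,"gripper":0},{"slide":[0.018,0.01,0.8],"turn":0,"gripper":0}])

```text
time_s: 28.55
tcp_pos: [0.4189, 0.3315, 0.0411]
eef_rot: [179.8, 0.2, 15.8]
contact_force: [-0.4, 0.1, -1.9]
gripper_width: 0.0158
gripper_force: 40.0
```

Request:
send_rows(moves=[{"slide":[0,0,0.01],"turn":0,"gripper":0},{"slide":[0,0,0.02],"turn":0,"gripper":0},{"slide":[0,0,0.03],"turn":0,"gripper":0},{"slide":[0,0,0.03],"turn":0,"gripper":0},{"slide":[0,0,0.03],"turn":0,"gripper":0}])

```text
time_s: 28.97
tcp_pos: [0.42, 0.3353, 0.0408]
eef_rot: [-179.9, -0.1, 16.0]
contact_force: [-1.0, 0.8, -1.9]
gripper_width: 0.0157
gripper_force: 40.0
```

Request:
send_rows(moves=[{"slide":[-0.005,0,0.015],"turn":0,"gripper":0},{"slide":[-0.005,0,0.03],"turn":0,"gripper":0},{"slide":[-0.005,0,0.042],"turn":0,"gripper":0},{"slide":[-0.005,0,0.05],"turn":0,"gripper":0},{"slide":[-0.005,0,0.05],"turn":0,"gripper":0}])

```text
time_s: 29.38
tcp_pos: [0.4188, 0.3346, 0.0324]
eef_rot: [180.0, -0.0, 16.0]
contact_force: [-1.8, -1.1, 3.2]
gripper_width: 0.0157
gripper_force: 40.0
```

Request:
send_rows(moves=[{"slide":[0,0,0.002],"turn":0,"gripper":0},{"slide":[0,0,0.004],"turn":0,"gripper":0},{"slide":[0,0,0.006],"turn":0,"gripper":0},{"slide":[0,0,0.006],"turn":0,"gripper":0},{"slide":[0,0,0.006],"turn":0,"gripper":0}])

```text
time_s: 29.8
tcp_pos: [0.4188, 0.3346, 0.0324]
eef_rot: [180.0, -0.0, 16.0]
contact_force: [-5.2, -2.3, 12.8]
gripper_width: 0.0157
gripper_force: 40.0
```

Contact made. Release and lift.

Request:
send_rows(moves=[{"slide":[0,0,-0.006],"turn":0,"gripper":0},{"slide":[0,0,-0.006],"turn":0,"gripper":0.3},{"slide":[0,0,-0.006],"turn":0,"gripper":0.6},{"slide":[0,0,-0.006],"turn":0,"gripper":0.6},{"slide":[0,0,-0.006],"turn":0,"gripper":0.6}])

```text
time_s: 30.22
tcp_pos: [0.4188, 0.3346, 0.032]
eef_rot: [180.0, 0.0, 16.0]
contact_force: [-0.2, -0.3, 0.0]
gripper_width: 0.0367
gripper_force: 0.0
```

Request:
send_rows(moves=[{"slide":[0,0,-0.2],"turn":0,"gripper":0.6},{"slide":[0,0,-0.4],"turn":0,"gripper":0.6},{"slide":[0,0,-0.6],"turn":0,"gripper":0.6},{"slide":[0,0,-0.8],"turn":0,"gripper":0.6},{"slide":[0,0,-1],"turn":0,"gripper":0.6}])

```text
time_s: 30.63
tcp_pos: [0.4187, 0.3343, 0.1836]
eef_rot: [180.0, 0.0, 16.0]
contact_force: [0.4, 0.3, -0.1]
gripper_width: 0.0526
gripper_force: 0.0
```

```bash
python3 chips.py; cat > blank.py <<'E'
from hull import *
def bl(x=.391,y=-.326):
    V=[]
    for n in ['top','side']:
        c=cap(n,'bl'+n+'.png'); print(n,[(np.round(d['location'],3).tolist(),round(d['p'],2)) for d in optics.look_for(n,'blank')][:2])
    return
bl()
E
python3 blank.py; python3 show.py m7 top,320,200,52,52 side,215,310,90,74; python3 -c "
from h import *
print(pose())"
```

```text
top [([0.393, -0.318, 0.012], 0.59)]
side [([0.387, -0.333, 0.012], 0.76), ([0.397, -0.332, 0.006], 0.72)]
top,320,200,52,52 7 (364, 364, 3)
side,215,310,90,74 4 (296, 360, 3)
(array([0.41834586, 0.33394369, 0.18093864]), 15.948017627504885)
```

View pics/m7.png

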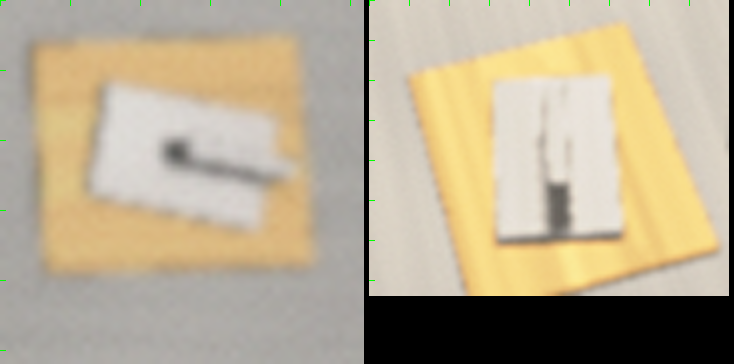

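```bash
cat > blank.py <<'E'
import hull; from hull import *
V=[]
for n in ['top','side']:
    c=cap(n,'bl'+n+'.png'); i=c['img'].astype(float)
    P=proj(c,[[.3974+a*np.cos(.038)-b*np.sin(.038),-.3183+a*np.sin(.038)+b*np.cos(.038),.006] for a,b in [(-.062,-.072),(.062,-.072),(.062,.072),(-.062,.072)]])
    r=np.zeros(i.shape[:2],np.uint8); cv2.fillConvexPoly(r,P.astype(np.int32),1)
    m=(r>0)&(i[:,:,0]-i[:,:,2]<35)
    m=cv2.morphologyEx(m.astype(np.uint8),cv2.MORPH_OPEN,np.ones((2,2)))>0
    V.append((c,m)); cv2.imwrite('pics/mask'+n+'.png',m*255); print(n,m.sum())
def fit(views,x0,k=4):
    B=np.array([[i*30,j*45,l*8] for i in(-1,1) for j in(-1,1) for l in(0,1)]+[[i*5,j,48] for i in(-1,1) for j in(-45,10)])/1000
    obs=[]
    for c,m in views:
        n,l,s,_=cv2.connectedComponentsWithStats(m.astype(np.uint8)); j=1+np.argmax(s[1:,4])
        p=np.argwhere(l==j)[:,::-1].astype(float); a=p.min(0)-12; sh=(p.max(0)+12-a)[::-1].astype(int)
        cor=np.concatenate([p+d for d in [(-.5,-.5),(.5,-.5),(-.5,.5),(.5,.5)]])-a; obs.append((c,a,hullmask(cor,sh,k),sh))
    def cost(v):
        t=np.radians(v[2]);R2=np.array([[np.cos(t),-np.sin(t),0],[np.sin(t),np.cos(t),0],[0,0,1]]); P=B@R2.T+[v[0]/1000,v[1]/1000,.006]; r=0
        for c,a,o,sh in obs:
            m=hullmask(proj(c,P)-a,sh,k); r+=1-(m&o).sum()/max((m|o).sum(),1)
        return r
    q=min((minimize(cost,x0,method='Nelder-Mead',options=dict(initial_simplex=np.array(x0)+np.array([[0,0,d],[8,0,0],[0,8,0],[0,0,8.]]))) for d in(-4,0,4)),key=lambda r:r.fun)
    return q.x.round(1),round(q.fun,3)
for v in ([V[0]],[V[1]],V): print(fit(v,[391,-326,-11]))
E
python3 blank.py
```

```text
top 438
side 1178
(array([ 392.8, -324.3,  -11.1]), np.float64(0.046))
(array([ 398.4, -322.4,  -12.4]), np.float64(0.071))
(array([ 394.4, -324.2,  -10.7]), np.float64(0.204))[ WARN:0@2.011] global loadsave.cpp:1063 imwrite_ Unsupported depth image for selected encoder is fallbacked to CV_8U.
```

```bash
python3 - <<'E'
from h import *
plan([(.48,.05,.2,-30),(.393,-.330,.12,-101)])
E
```

```text
from [0.4185 0.334  0.1809] 15.96
   [-0.065, 0.993, -0.065] 0.378
   [0.476, 0.814, -0.062] 0.133
 ->  [0.48   0.0499 0.2   ] -30.03
   [0.306, 0.993, 0.213] 0.378
   [0.992, 0.799, 0.262] 0.378
   [0.285, 0.024, 0.058] 0.033
 ->  [ 0.393  -0.3301  0.12  ] -101.04
```

Request:
send_rows(moves=[{"slide":[-0.065,0.993,-0.065],"turn":0.378,"gripper":0.5},{"slide":[-0.065,0.993,-0.065],"turn":0.378,"gripper":0.5},{"slide":[-0.065,0.993,-0.065],"turn":0.378,"gripper":0.5},{"slide":[-0.065,0.993,-0.065],"turn":0.378,"gripper":0.5},{"slide":[-0.065,0.993,-0.065],"turn":0.378,"gripper":0.5}])

```text
time_s: 31.5
tcp_pos: [0.4502, 0.1848, 0.1915]
eef_rot: [179.9, 0.0, -18.6]
contact_force: [-0.3, -0.4, -0.9]
gripper_width: 0.0438
gripper_force: 0.0
```

Request:
send_rows(moves=[{"slide":[0.476,0.814,-0.062],"turn":0.133,"gripper":0.5},{"slide":[0.476,0.814,-0.062],"turn":0.133,"gripper":0.5},{"slide":[0.476,0.814,-0.062],"turn":0.133,"gripper":0.5},{"slide":[0.476,0.814,-0.062],"turn":0.133,"gripper":0.5},{"slide":[0.476,0.814,-0.062],"turn":0.133,"gripper":0.5}])

```text
time_s: 31.92
tcp_pos: [0.4804, 0.0473, 0.2007]
eef_rot: [179.9, 0.0, -30.2]
contact_force: [-0.4, -0.4, -0.4]
gripper_width: 0.0436
gripper_force: 0.0
```

Request:
send_rows(moves=[{"slide":[0.306,0.993,0.213],"turn":0.378,"gripper":0.5},{"slide":[0.306,0.993,0.213],"turn":0.378,"gripper":0.5},{"slide":[0.306,0.993,0.213],"turn":0.378,"gripper":0.5},{"slide":[0.306,0.993,0.213],"turn":0.378,"gripper":0.5},{"slide":[0.306,0.993,0.213],"turn":0.378,"gripper":0.5}])

```text
time_s: 32.33
tcp_pos: [0.4425, -0.105, 0.1671]
eef_rot: [179.8, 0.1, -64.6]
contact_force: [-0.5, 0.4, -0.1]
gripper_width: 0.0442
gripper_force: 0.0
```

Request:
send_rows(moves=[{"slide":[0.992,0.799,0.262],"turn":0.378,"gripper":0.5},{"slide":[0.992,0.799,0.262],"turn":0.378,"gripper":0.5},{"slide":[0.992,0.799,0.262],"turn":0.378,"gripper":0.5},{"slide":[0.992,0.799,0.262],"turn":0.378,"gripper":0.5},{"slide":[0.992,0.799,0.262],"turn":0.378,"gripper":0.5}])

```text
time_s: 32.75
tcp_pos: [0.4017, -0.2897, 0.1286]
eef_rot: [179.9, 0.0, -98.5]
contact_force: [0.2, 0.3, 0.3]
gripper_width: 0.0441
gripper_force: 0.0
```

Request:
send_rows(moves=[{"slide":[0.285,0.024,0.058],"turn":0.033,"gripper":0.5},{"slide":[0.285,0.024,0.058],"turn":0.033,"gripper":0.5},{"slide":[0.285,0.024,0.058],"turn":0.033,"gripper":0.5},{"slide":[0.285,0.024,0.058],"turn":0.033,"gripper":0.5},{"slide":[0.285,0.024,0.058],"turn":0.033,"gripper":0.5}])

```text
time_s: 33.17
tcp_pos: [0.3937, -0.3287, 0.1211]
eef_rot: [180.0, 0.0, -101.0]
contact_force: [0.3, 0.5, -0.5]
gripper_width: 0.0434
gripper_force: 0.0
```

```bash
python3 show.py m8 side,205,270,110,110 side,225,165,150,140; python3 - <<'E'
from h import *
plan([(.393,-.330,.022,-101)])
E
sed -i "s/print('blob'/print('blob'/" chips.py; python3 scr2.py
```

```text
side,205,270,110,110 3 (330, 330, 3)
side,225,165,150,140 2 (280, 300, 3)
from [ 0.3941 -0.3285  0.1216] -100.91
   [0.011, 0.005, 0.664] 0.001
 ->  [ 0.393 -0.33   0.022] -101.0
1 (array([421. , 335.1,  15.7]), array([0.142]))
1 (array([416.5, 328.3,  13.9]), array([0.276]))
2 (array([417.4, 331.9,  16.1]), array([0.155, 0.3  ]))
```

View pics/m8.png

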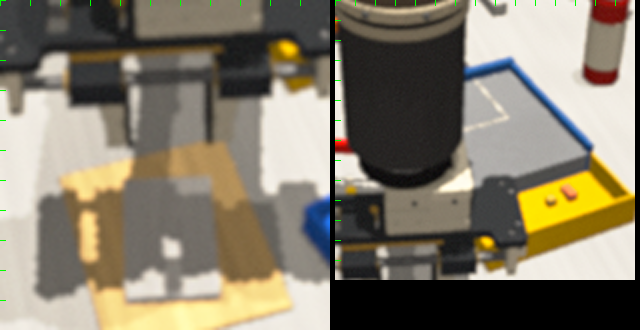

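The open fingers straddle the blank's rib. Descending to grip.

Request:
send_rows(moves=[{"slide":[0.005,0,0.15],"turn":0,"gripper":0.5},{"slide":[0.008,0.003,0.3],"turn":0,"gripper":0.5},{"slide":[0.01,0.005,0.45],"turn":0,"gripper":0.5},{"slide":[0.011,0.005,0.58],"turn":0,"gripper":0.5},{"slide":[0.011,0.005,0.62],"turn":0,"gripper":0.5}])

```text
time_s: 33.78
tcp_pos: [0.3911, -0.3298, 0.026]
eef_rot: [179.8, 0.0, -101.0]
contact_force: [-0.0, -0.1, -1.2]
gripper_width: 0.0434
gripper_force: 0.0
```

Request:
send_rows(moves=[{"slide":[0,0,0.02],"turn":0,"gripper":0.5},{"slide":[0,0,0.04],"turn":0,"gripper":0.5},{"slide":[0,0,0.04],"turn":0,"gripper":0.2},{"slide":[0,0,0.04],"turn":0,"gripper":0},{"slide":[0,0,0.04],"turn":0,"gripper":0}])

```text
time_s: 34.2
tcp_pos: [0.393, -0.3312, 0.0232]
eef_rot: [-179.9, -0.0, -101.0]
contact_force: [-0.8, -0.0, 0.7]
gripper_width: 0.0292
gripper_force: 0.0
```

Request:
send_rows(moves=[{"slide":[0,0,0],"turn":0,"gripper":0},{"slide":[0,0,0],"turn":0,"gripper":0},{"slide":[0,0,0],"turn":0,"gripper":0},{"slide":[0,0,0],"turn":0,"gripper":0},{"slide":[0,0,0],"turn":0,"gripper":0}])

```text
time_s: 34.62
tcp_pos: [0.3926, -0.3312, 0.0226]
eef_rot: [-180.0, -0.0, -101.0]
contact_force: [-0.3, 1.6, 5.3]
gripper_width: 0.0097
gripper_force: 40.0
```

Request:
send_rows(moves=[{"slide":[0,0,-0.15],"turn":0,"gripper":0},{"slide":[0,0,-0.3],"turn":0,"gripper":0},{"slide":[0,0,-0.5],"turn":0,"gripper":0},{"slide":[0,0,-0.7],"turn":0,"gripper":0},{"slide":[0,0,-0.85],"turn":0,"gripper":0}])

```text
time_s: 35.03
tcp_pos: [0.392, -0.3309, 0.1514]
eef_rot: [-180.0, 0.0, -101.0]
contact_force: [1.2, -0.8, -4.5]
gripper_width: 0.0098
gripper_force: 40.0
```

```bash
python3 - <<'E'
from h import *
c=cap('side'); s=get_state(); print(s['gripper_width'],s['contact_force'],pose())
c=cap('side','lift.png')
p=fx(0,40)
plan([(*fx(0,-80),.15,-80.85),(*p,.12,-80.85),(*p,.06,-80.85)])
E
```

```text
0.00986225394399406 [ 2.79761319 -2.02465314  1.38970092] (array([ 0.39410098, -0.33217281,  0.15553031]), -100.99961818546994)
from [ 0.3941 -0.3319  0.1532] -101.02
   [-0.993, -0.537, 0.012] -0.224
   [-0.63, -0.713, 0.009] -0.0
 ->  [ 0.5922 -0.0908  0.1501] -80.86
   [-0.8, 0.0, 0.2] -0.0
 ->  [0.5732 0.0277 0.1201] -80.86
   [0.0, 0.0, 0.4] -0.0
 ->  [0.5732 0.0277 0.0601] -80.86
```

Request:
send_rows(moves=[{"slide":[-0.2,-0.1,0],"turn":-0.045,"gripper":0},{"slide":[-0.4,-0.2,0],"turn":-0.09,"gripper":0},{"slide":[-0.6,-0.3,0],"turn":-0.135,"gripper":0},{"slide":[-0.8,-0.42,0.01],"turn":-0.18,"gripper":0},{"slide":[-0.993,-0.537,0.012],"turn":-0.224,"gripper":0}])

```text
time_s: 35.55
tcp_pos: [0.4993, -0.1986, 0.1461]
eef_rot: [179.9, 0.1, -80.7]
contact_force: [0.2, -0.9, -4.4]
gripper_width: 0.0099
gripper_force: 40.0
```

Request:
send_rows(moves=[{"slide":[-0.13,-0.14,0],"turn":0,"gripper":0},{"slide":[-0.26,-0.28,0],"turn":0,"gripper":0},{"slide":[-0.39,-0.43,0],"turn":0,"gripper":0},{"slide":[-0.52,-0.58,0.009],"turn":0,"gripper":0},{"slide":[-0.63,-0.713,0.009],"turn":0,"gripper":0}])

```text
time_s: 35.97
tcp_pos: [0.5901, -0.0883, 0.1442]
eef_rot: [179.8, 0.0, -80.9]
contact_force: [0.3, -0.9, -3.5]
gripper_width: 0.0095
gripper_force: 40.0
```

Request:
send_rows(moves=[{"slide":[-0.18,0,0.05],"turn":0,"gripper":0},{"slide":[-0.36,0,0.1],"turn":0,"gripper":0},{"slide":[-0.54,0,0.15],"turn":0,"gripper":0},{"slide":[-0.72,0,0.2],"turn":0,"gripper":0},{"slide":[-0.8,0,0.2],"turn":0,"gripper":0}])

```text
time_s: 36.38
tcp_pos: [0.5688, 0.0305, 0.1131]
eef_rot: [179.7, 0.0, -80.9]
contact_force: [-0.4, -0.6, -4.7]
gripper_width: 0.0099
gripper_force: 40.0
```

```bash
python3 - <<'E'
from h import *
cap('side');s=get_state(); print(s['gripper_width'],s['contact_force'],pose())
p=fx(0,41)
plan([(*p,.056,-80.85)])
E
python3 show.py m9 side,225,145,130,130 top,225,130,78,78
```

```text
0.009801378414024666 [ 0.27957571  1.39877389 -3.68507523] (array([0.56938722, 0.03127708, 0.1140009 ]), -80.79271656742723)
from [0.5694 0.0313 0.114 ] -80.79
   [0.021, -0.021, 0.387] 0.001
 ->  [0.573  0.0287 0.056 ] -80.88
side,225,145,130,130 3 (390, 390, 3)
top,225,130,78,78 5 (390, 390, 3)
```

View pics/m9.png

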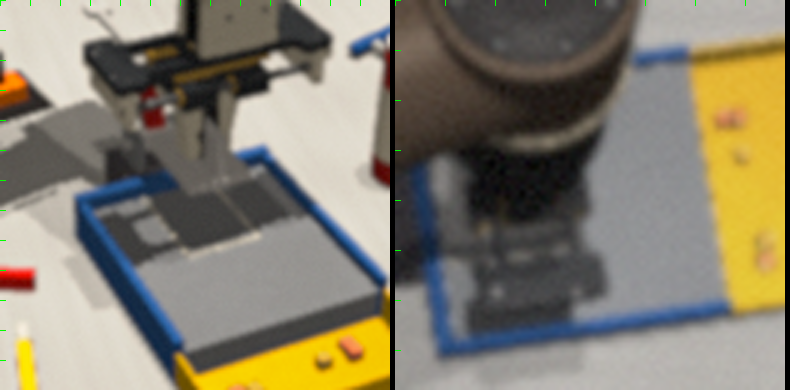

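All five chips lie in the tray, and the blank is over the nest. That uses up my picture views, so I'll work from measurements from here.

Request:
send_rows(moves=[{"slide":[0.01,-0.01,0.08],"turn":0,"gripper":0},{"slide":[0.02,-0.02,0.17],"turn":0,"gripper":0},{"slide":[0.021,-0.021,0.26],"turn":0,"gripper":0},{"slide":[0.021,-0.021,0.33],"turn":0,"gripper":0},{"slide":[0.021,-0.021,0.36],"turn":0,"gripper":0}])

```text
time_s: 36.95
tcp_pos: [0.574, 0.0246, 0.0606]
eef_rot: [179.8, -0.0, -81.0]
contact_force: [0.1, -1.0, -4.3]
gripper_width: 0.0101
gripper_force: 40.0
```

Request:
send_rows(moves=[{"slide":[0,0,0],"turn":0,"gripper":0},{"slide":[0,0,0.01],"turn":0,"gripper":0},{"slide":[0,0,0.01],"turn":0,"gripper":0},{"slide":[0,0,0.01],"turn":0,"gripper":0},{"slide":[0,0,0.01],"turn":0,"gripper":0}])

```text
time_s: 37.37
tcp_pos: [0.5755, 0.026, 0.0618]
eef_rot: [-179.9, 0.0, -80.9]
contact_force: [1.4, 0.1, -3.9]
gripper_width: 0.0098
gripper_force: 40.0
```

Request:
send_rows(moves=[{"slide":[0,0.013,0.02],"turn":0,"gripper":0},{"slide":[0,0.013,0.04],"turn":0,"gripper":0},{"slide":[0,0.013,0.055],"turn":0,"gripper":0},{"slide":[0,0.013,0.06],"turn":0,"gripper":0},{"slide":[0,0.013,0.06],"turn":0,"gripper":0}])

```text
time_s: 37.78
tcp_pos: [0.573, 0.0255, 0.0519]
eef_rot: [180.0, -0.0, -80.9]
contact_force: [-0.8, 0.3, -3.8]
gripper_width: 0.0095
gripper_force: 40.0
```

Request:
send_rows(moves=[{"slide":[0,0,0.003],"turn":0,"gripper":0},{"slide":[0,0,0.006],"turn":0,"gripper":0},{"slide":[0,0,0.006],"turn":0,"gripper":0},{"slide":[0,0,0.006],"turn":0,"gripper":0},{"slide":[0,0,0.006],"turn":0,"gripper":0}])

```text
time_s: 38.2
tcp_pos: [0.5733, 0.0256, 0.0517]
eef_rot: [-180.0, 0.0, -80.9]
contact_force: [-2.6, 0.9, 4.5]
gripper_width: 0.0097
gripper_force: 40.0
```

Request:
send_rows(moves=[{"slide":[-0.012,0,0],"turn":0,"gripper":0},{"slide":[-0.024,0,0],"turn":0,"gripper":0},{"slide":[-0.036,0,0],"turn":0,"gripper":0},{"slide":[-0.045,0,0],"turn":0,"gripper":0},{"slide":[-0.045,0,0],"turn":0,"gripper":0}])

```text
time_s: 38.62
tcp_pos: [0.5728, 0.0323, 0.0517]
eef_rot: [-179.9, -0.0, -80.9]
contact_force: [0.9, -4.3, 4.6]
gripper_width: 0.0094
gripper_force: 40.0
```

Request:
send_rows(moves=[{"slide":[-0.006,0,0],"turn":0,"gripper":0},{"slide":[-0.012,0,0],"turn":0,"gripper":0},{"slide":[-0.015,0,0],"turn":0,"gripper":0},{"slide":[-0.015,0,0],"turn":0,"gripper":0},{"slide":[-0.015,0,0],"turn":0,"gripper":0}])

```text
time_s: 39.03
tcp_pos: [0.5725, 0.0341, 0.0517]
eef_rot: [-179.9, -0.0, -80.9]
contact_force: [1.7, -5.6, 5.4]
gripper_width: 0.0099
gripper_force: 40.0
```

Request:
send_rows(moves=[{"slide":[-0.006,0,0],"turn":0,"gripper":0},{"slide":[-0.012,0,0],"turn":0,"gripper":0},{"slide":[-0.015,0,0],"turn":0,"gripper":0},{"slide":[-0.015,0,0],"turn":0,"gripper":0},{"slide":[-0.015,0,0],"turn":0,"gripper":0}])

```text
time_s: 39.45
tcp_pos: [0.5724, 0.0343, 0.0519]
eef_rot: [-180.0, -0.2, -80.9]
contact_force: [6.2, -19.1, 4.0]
gripper_width: 0.0093
gripper_force: 40.0
```

Request:
send_rows(moves=[{"slide":[-0.006,0,0],"turn":0,"gripper":0},{"slide":[-0.01,0,0],"turn":0,"gripper":0},{"slide":[-0.01,0,0],"turn":0,"gripper":0},{"slide":[-0.01,0,0],"turn":0,"gripper":0},{"slide":[-0.01,0,0],"turn":0,"gripper":0}])

```text
time_s: 39.87
tcp_pos: [0.5724, 0.0344, 0.052]
eef_rot: [-180.0, -0.3, -80.9]
contact_force: [7.0, -25.6, 4.2]
gripper_width: 0.01
gripper_force: 40.0
```

Request:
send_rows(moves=[{"slide":[0.01,0,0],"turn":0,"gripper":0},{"slide":[0.018,0,0],"turn":0,"gripper":0},{"slide":[0.018,0,0],"turn":0,"gripper":0},{"slide":[0.018,0,0],"turn":0,"gripper":0},{"slide":[0.018,0,0],"turn":0,"gripper":0}])

```text
time_s: 40.28
tcp_pos: [0.5725, 0.0341, 0.0517]
eef_rot: [-180.0, -0.1, -80.9]
contact_force: [3.3, -12.7, 4.4]
gripper_width: 0.0099
gripper_force: 40.0
```

Request:
send_rows(moves=[{"slide":[0,0,0],"turn":0,"gripper":0.15},{"slide":[0,0,0],"turn":0,"gripper":0.3},{"slide":[0,0,0],"turn":0,"gripper":0.5},{"slide":[0,0,0],"turn":0,"gripper":0.5},{"slide":[0,0,0],"turn":0,"gripper":0.5}])

```text
time_s: 40.7
tcp_pos: [0.5715, 0.0359, 0.051]
eef_rot: [180.0, 0.0, -80.9]
contact_force: [-0.1, 0.4, 0.5]
gripper_width: 0.0344
gripper_force: 0.0
```

Request:
send_rows(moves=[{"slide":[0,0,-0.2],"turn":0,"gripper":0.5},{"slide":[0,0,-0.4],"turn":0,"gripper":0.5},{"slide":[0,0,-0.6],"turn":0,"gripper":0.5},{"slide":[0,0,-0.8],"turn":0,"gripper":0.5},{"slide":[0,0,-1],"turn":0,"gripper":0.5}])

```text
time_s: 41.12
tcp_pos: [0.5713, 0.0357, 0.2026]
eef_rot: [180.0, 0.0, -80.9]
contact_force: [1.5, 0.6, -0.1]
gripper_width: 0.0436
gripper_force: 0.0
```

```bash
python3 - <<'E'
from h import *
from edge import *
c=cap('side','after.png')
for k in ['blank','clamp_knob','clamp']: print(k,[(np.round(d['location'],3).tolist(),round(d['p'],2)) for d in optics.look_for('side',k)][:2])
print('exp knob',fx(0,235),'nest',fx(0,55))
# base edges in side view on bright base (gray level), top at z=.043
g=c['img'].astype(float).mean(2)
print('x+ edge',edges(c,g,0,22,38,list(range(20,92,6)),.043,-1),'x- edge',edges(c,g,0,-38,-22,list(range(14,92,6)),.043,1),'y- edge',edges(c,g,1,2,18,list(range(-26,-8,3))+list(range(9,27,3)),.043,1))
p=fx(0,236); plan([(*p,.2,-80.85),(*p,.067,-80.85)])
E
```

```text
blank [([0.565, 0.023, 0.045], 0.83)]
clamp_knob [([0.55, 0.143, 0.09], 0.78)]
clamp [([0.548, 0.138, 0.094], 0.64)]
exp knob [0.54213037 0.22020972] nest [0.57075392 0.04250015]
x+ edge (np.float64(1.77), np.float64(30.7), np.float64(0.8)) x- edge (np.float64(-4.69), np.float64(-27.7), np.float64(1.7)) y- edge (np.float64(0.01), np.float64(9.9), np.float64(0.3))
from [0.5719 0.0359 0.2021] -80.88
   [-0.993, 0.001, 0.011] -0.0
   [-0.258, -0.0, 0.003] -0.0
 ->  [0.542  0.2212 0.2   ] -80.88
   [-0.0, -0.0, 0.886] -0.0
 ->  [0.542  0.2212 0.0671] -80.88
```

Request:
send_rows(moves=[{"slide":[-0.993,0.001,0],"turn":0,"gripper":0.6},{"slide":[-0.993,0.001,0],"turn":0,"gripper":0.6},{"slide":[-0.993,0.001,0],"turn":0,"gripper":0.6},{"slide":[-0.993,0.001,0],"turn":0,"gripper":0.6},{"slide":[-0.993,0.001,0],"turn":0,"gripper":0.6}])

```text
time_s: 41.73
tcp_pos: [0.5466, 0.1863, 0.1995]
eef_rot: [179.9, -0.0, -80.7]
contact_force: [0.4, 0.4, -0.6]
gripper_width: 0.0523
gripper_force: 0.0
```

Request:
send_rows(moves=[{"slide":[-0.27,0,0.01],"turn":0,"gripper":0.6},{"slide":[-0.27,0,0.01],"turn":0,"gripper":0.6},{"slide":[-0.27,0,0.01],"turn":0,"gripper":0.6},{"slide":[-0.27,0,0.01],"turn":0,"gripper":0.6},{"slide":[-0.27,0,0.01],"turn":0,"gripper":0.6}])

```text
time_s: 42.15
tcp_pos: [0.5412, 0.2216, 0.199]
eef_rot: [179.9, -0.0, -80.9]
contact_force: [-0.5, -0.4, -1.0]
gripper_width: 0.0527
gripper_force: 0.0
```

```bash
python3 - <<'E'
from h import *
for n in ['side','top']:
    c=cap(n); i=c['img'].astype(float); u=proj(c,[*fx(0,238),.083])[0]
    m=(i[:,:,0]>90)&(i[:,:,1]<60)&near(c,[*fx(0,238),.083],10) if 0 else (i[:,:,0]>80)&(i[:,:,1]<50)&(i[:,:,2]<60)
    yy,xx=np.where(m); k=np.hypot(xx-u[0],yy-u[1])<14; print(n,u.round(1),k.sum(),xx[k].mean() if k.any() else '',yy[k].mean() if k.any() else '')
plan([(*fx(0,238),.065,-80.85)])
E
```

```text
side [262.9 169.7] 64 266.5625 170.84375
top [192.6 177.1] 0  
from [0.5415 0.2215 0.1994] -80.95
   [-0.011, -0.003, 0.896] -0.001
 ->  [0.5416 0.2232 0.065 ] -80.86
```

Request:
send_rows(moves=[{"slide":[-0.011,0,0.2],"turn":0,"gripper":0.6},{"slide":[-0.011,0,0.4],"turn":0,"gripper":0.6},{"slide":[-0.011,0,0.6],"turn":0,"gripper":0.6},{"slide":[-0.011,0,0.8],"turn":0,"gripper":0.6},{"slide":[-0.011,0,0.88],"turn":0,"gripper":0.6}])

```text
time_s: 42.67
tcp_pos: [0.5394, 0.2219, 0.0639]
eef_rot: [179.7, -0.1, -81.0]
contact_force: [-0.7, -0.4, 0.1]
gripper_width: 0.0525
gripper_force: 0.0
```

Request:
send_rows(moves=[{"slide":[0,0,0],"turn":0,"gripper":0.2},{"slide":[0,0,0],"turn":0,"gripper":0.2},{"slide":[0,0,0],"turn":0,"gripper":0.2},{"slide":[0,0,0],"turn":0,"gripper":0.2},{"slide":[0,0,0],"turn":0,"gripper":0.2}], newtons=12)

```text
time_s: 43.08
tcp_pos: [0.5425, 0.2247, 0.0693]
eef_rot: [-179.8, 0.1, -80.9]
contact_force: [3.5, 0.2, -0.6]
gripper_width: 0.0278
gripper_force: 12.0
```

Request:
send_rows(moves=[{"slide":[0.02,0,-0.075],"turn":0,"gripper":0.2},{"slide":[0.053,0,-0.157],"turn":0,"gripper":0.2},{"slide":[0.097,0,-0.233],"turn":0,"gripper":0.2},{"slide":[0.151,0,-0.303],"turn":0,"gripper":0.2},{"slide":[0.215,0,-0.365],"turn":0,"gripper":0.2}])

```text
time_s: 43.5
tcp_pos: [0.5476, 0.1928, 0.1243]
eef_rot: [-179.8, 0.1, -80.8]
contact_force: [6.3, 1.1, -5.5]
gripper_width: 0.0281
gripper_force: 12.0
```

Request:
send_rows(moves=[{"slide":[0.072,0,-0.052],"turn":0,"gripper":0.2},{"slide":[0.15,0,-0.093],"turn":0,"gripper":0.2},{"slide":[0.233,0,-0.123],"turn":0,"gripper":0.2},{"slide":[0.319,0,-0.142],"turn":0,"gripper":0.2},{"slide":[0.407,0,-0.148],"turn":0,"gripper":0.2}])

```text
time_s: 43.92
tcp_pos: [0.5573, 0.1318, 0.1464]
eef_rot: [-179.8, 0.1, -80.9]
contact_force: [6.9, 2.1, -4.2]
gripper_width: 0.0279
gripper_force: 12.0
```

Request:
send_rows(moves=[{"slide":[0.077,0,0.005],"turn":0,"gripper":0.2},{"slide":[0.153,0,0.019],"turn":0,"gripper":0.2},{"slide":[0.217,0,0.038],"turn":0,"gripper":0.2},{"slide":[0.267,0,0.059],"turn":0,"gripper":0.2},{"slide":[0.307,0,0.079],"turn":0,"gripper":0.2}])

```text
time_s: 44.33
tcp_pos: [0.5646, 0.0859, 0.1339]
eef_rot: [-179.8, 0.0, -80.9]
contact_force: [5.5, 0.4, -0.9]
gripper_width: 0.0278
gripper_force: 12.0
```

Request:
send_rows(moves=[{"slide":[0.01,0,0.005],"turn":0,"gripper":0.2},{"slide":[0.019,0,0.011],"turn":0,"gripper":0.2},{"slide":[0.019,0,0.011],"turn":0,"gripper":0.2},{"slide":[0.019,0,0.011],"turn":0,"gripper":0.2},{"slide":[0.019,0,0.011],"turn":0,"gripper":0.2}])

```text
time_s: 44.75
tcp_pos: [0.5651, 0.0833, 0.1323]
eef_rot: [-179.8, 0.0, -80.9]
contact_force: [5.5, -1.0, -0.2]
gripper_width: 0.028
gripper_force: 12.0
```

Request:
send_rows(moves=[{"slide":[0.006,0,0.006],"turn":0,"gripper":0.2},{"slide":[0.006,0,0.006],"turn":0,"gripper":0.4},{"slide":[0.006,0,0.006],"turn":0,"gripper":0.6},{"slide":[0.006,0,0.006],"turn":0,"gripper":0.6},{"slide":[0.006,0,0.006],"turn":0,"gripper":0.6}])

```text
time_s: 45.17
tcp_pos: [0.5631, 0.0823, 0.13]
eef_rot: [179.9, -0.0, -80.9]
contact_force: [0.0, -0.1, -0.3]
gripper_width: 0.0489
gripper_force: 0.0
```

Request:
send_rows(moves=[{"slide":[0,0,-0.15],"turn":0,"gripper":0.6},{"slide":[0,0,-0.3],"turn":0,"gripper":0.6},{"slide":[0,0,-0.5],"turn":0,"gripper":0.6},{"slide":[0,0,-0.7],"turn":0,"gripper":0.6},{"slide":[0,0,-0.9],"turn":0,"gripper":0.6}])

```text
time_s: 45.58
tcp_pos: [0.5631, 0.0825, 0.2663]
eef_rot: [179.9, -0.0, -80.9]
contact_force: [1.2, -0.9, -0.3]
gripper_width: 0.0522
gripper_force: 0.0
```

Request:
send_rows(moves=[{"slide":[-0.9,0.5,0],"turn":0,"gripper":0.6},{"slide":[-0.9,0.5,0],"turn":0,"gripper":0.6},{"slide":[-0.9,0.5,0],"turn":0,"gripper":0.6},{"slide":[-0.9,0.5,0],"turn":0,"gripper":0.6},{"slide":[-0.9,0.5,0],"turn":0,"gripper":0.6}])

```text
time_s: 46.0
tcp_pos: [0.4657, 0.2069, 0.2655]
eef_rot: [180.0, 0.1, -80.7]
contact_force: [-0.5, -0.6, -0.3]
gripper_width: 0.0525
gripper_force: 0.0
```

Request:
send_rows(moves=[{"slide":[-0.9,0.3,0],"turn":0,"gripper":0.6},{"slide":[-0.9,0.3,0],"turn":0,"gripper":0.6},{"slide":[-0.9,0.3,0],"turn":0,"gripper":0.6},{"slide":[-0.9,0.3,0],"turn":0,"gripper":0.6},{"slide":[-0.9,0.3,0],"turn":0,"gripper":0.6}])

```text
time_s: 46.42
tcp_pos: [0.401, 0.3329, 0.2648]
eef_rot: [180.0, -0.0, -80.7]
contact_force: [0.4, 0.1, 0.5]
gripper_width: 0.0529
gripper_force: 0.0
```

```bash
python3 - <<'E'
from h import *
from edge import *
print(pose())
for n in ['side','top']:
    c=cap(n,'end'+n+'.png'); i=c['img'].astype(float); P=[*fx(0,97),.147]; u=proj(c,P)[0]
    yy,xx=np.where((i[:,:,0]>110)&(i[:,:,1]<60)&(i[:,:,2]<60)); k=np.hypot(xx-u[0],yy-u[1])<9; print(n,'knob pred',u.round(1),k.sum(),xx[k].mean(),yy[k].mean())
    for t in ['clamp_knob','blank','finished','scraper','spray','marker','square','tips','stub','wrench']: print(t,[(np.round(d['location'],3).tolist(),round(d['p'],2)) for d in optics.look_for(n,t)][:2])
    g=i.mean(2)
    if n=='side': print('x+',edges(c,g,0,22,38,list(range(14,60,5)),.043,-1),'y-',edges(c,g,1,2,18,list(range(-26,-8,3))+list(range(9,27,3)),.043,1))
    else: print('y-',edges(c,g,1,2,18,list(range(-26,-8,3))+list(range(9,27,3)),.043,1),'x+',edges(c,g,0,22,38,list(range(14,60,5)),.043,-1),'x-',edges(c,g,0,-38,-22,list(range(14,60,5)),.043,1))
E
python3 chips.py; python3 scr2.py
```

```text
(array([0.40099398, 0.3328942 , 0.26480913]), -80.69001977155715)
side knob pred [284.3 173.7] 63 284.74603174603175 173.1904761904762
clamp_knob [([0.557, 0.091, 0.081], 0.57)]
blank [([0.563, 0.02, 0.04], 0.88)]
finished [([0.567, -0.394, 0.014], 0.68), ([0.382, -0.093, 0.011], 0.66)]
scraper [([0.202, 0.32, 0.026], 0.78), ([0.413, 0.331, 0.027], 0.58)]
spray []
marker [([0.383, -0.092, 0.01], 0.64), ([0.568, -0.39, 0.012], 0.58)]
square [([0.375, 0.035, 0.018], 0.84)]
tips [([0.382, -0.091, 0.011], 0.74), ([0.756, -0.256, 0.045], 0.59)]
stub []
wrench [([0.598, 0.467, 0.012], 0.56), ([0.585, -0.372, -0.0], 0.46)]
x+ (np.float64(2.29), np.float64(30.8), np.float64(0.7)) y- (np.float64(0.06), np.float64(10.4), np.float64(0.4))
top knob pred [232.6 167.2] 49 231.91836734693877 167.3673469387755
clamp_knob [([0.559, 0.1, 0.078], 0.63)]
blank [([0.567, 0.039, 0.043], 0.78)]
finished [([0.569, -0.374, 0.011], 0.93), ([0.577, -0.046, 0.032], 0.74)]
scraper [([0.203, 0.345, 0.028], 0.85), ([0.413, 0.328, 0.019], 0.73)]
spray [([0.774, 0.096, 0.138], 0.77), ([0.564, 0.1, 0.072], 0.31)]
marker [([0.57, 0.036, 0.043], 0.18)]
square [([0.752, -0.24, 0.071], 0.7), ([0.37, 0.048, 0.017], 0.48)]
tips [([0.754, -0.239, 0.065], 0.85), ([0.413, 0.329, 0.019], 0.75)]
stub [([0.702, 0.356, 0.026], 0.82)]
wrench [([0.597, 0.472, 0.011], 0.68), ([0.367, 0.049, 0.022], 0.23)]
y- (np.float64(-1.15), np.float64(10.4), np.float64(1.9)) x+ (np.float64(0.74), np.float64(31.1), np.float64(1.4)) x- (np.float64(-0.03), np.float64(-27.9), np.float64(1.0))
1 (array([420.4, 331.5,  13.9]), array([0.091]))
1 (array([418.2, 330.2,  16.1]), array([0.046]))
2 (array([419.7, 331.4,  15.1]), array([0.097, 0.053]))
```

```bash
python3 -c "
from plant import order
print(order.close_job())"
```

```text
the job is handed in; nothing more can be done
None
```

The job is handed in after about 47 s of robot time. The finished bracket stands in the blue tray, all five chips are in the chip tray, and the scraper is back on its mat to within about 4 mm. The bare bracket lies square against the fence with the clamp shut over it. I checked this last state by camera measurement only, since my picture views were used up; the hand-in returned no verdict.

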